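# Load the cassette block and hold the trim lever at coarse

### The job

Take the block that matches the microtome's cassette clamp out of the rack, slide it down into the clamp until it is fully home, wax side facing out as it stands in the rack, and let go of it. Then press the spring-return trim lever on the side of the microtome down with the fingers, past its first two clicks to the third (coarse trim), and finish while still holding it down there, so that I can turn the handwheel and face the block off. Keep off the blade, and leave the other blocks and everything else on the bench where they are.

Things in the scene. Friction and masses are not known exactly. Their poses are not given: they have to be found in the camera images.
- block_center (a point): Centre (half-way up) of the matching block: white cassette 28 mm wide (y), 40 mm tall, 7 mm thick (x), with a cream wax block 18 mm wide, 6.5 mm deep on its -x face, from 11 to 32 mm above its foot. 15 to 30 g. It stands upright in a rack slot, foot 8 mm above the bench, wax towards the rack's -x; z up. Grip it across its 28 mm width, by the upper half.
- block_face (a point): Point on the same block, 10 mm from its centre towards -x: the middle of the wax face (the side that must face out of the clamp, away from the microtome's housing).
- wide_block_center (a point): Centre of another block in the rack that is too large for the clamp (50 mm wide, 50 mm tall, 7 mm thick). Stays where it is.
- narrow_block_center (a point): Centre of another block in the rack that is too small for the clamp (18 mm wide, 40 mm tall, 7 mm thick). Stays where it is.
- rack: Fixed grey block rack: base 200 x 82 x 8 mm, origin under its centre, long side along its x, with four slots across it at x = -66, -22, 22, 66 mm. Each slot lies between two ribs 70 mm long (along y), tops 17 mm above the bench. Three blocks stand in the first three slots in any order.
- clamp_seat (a point): Fixed: middle of the floor of the microtome's cassette clamp, 165 mm above the bench, where the middle of the block's foot must stand. z up; -x points out of the clamp (away from the housing); +y to the trim-lever side. Aluminium channel open at the top, 17 mm deep, 31 mm wide, mouth flared about 3 mm each way; two front lips with 23 mm between them let the wax pass.
- clamp_mouth (a point): Fixed: middle of the clamp's open top, 17 mm above clamp_seat, same axes. A sprung rear jaw grips the 7 mm thickness and sets the block against the lips, so the block needs a push of a few newtons and does not drop home by itself. Home, the block's top stands 23 mm above this point. Beside the clamp (y) nothing is higher than this point; the head behind it rises 20 mm above it; the housing starts 115 mm behind it (+x), top 66 mm above it.
- blade: The knife blade on the microtome, 88 mm wide, edge up: a thin steel strip whose upper edge lies 20 to 24 mm in front (-x) of the clamp seat and about 16 mm below it. Not to be touched.
- trim_lever (a joint): Angle of the trim lever (rad): 0 at rest (up), growing as it is pressed down. Clicks at 0.16, 0.32 and 0.48 (third, coarse); end stop at 0.53. A return spring takes it back to 0 when let go: about 4 N at the paddle at rest, about 9 N at the third click. Towards each click the force falls by 1 to 2 N, past it it jumps by 3 to 4 N.
- lever_pivot (a point): Fixed: point on the trim lever's hinge, 150 mm above the bench, same axes as clamp_seat. The hinge lies along x, 20 mm inside the microtome's side panel that faces +y. The lever points along +y, tilted up by (0.24 - joint value) rad. The panel is 195 mm tall; the housing's top, 248 mm, is set 40 mm further back.
- paddle_top (a point): Middle of the top face of the lever's black paddle, moving with it: 86 mm out from the hinge, 7 mm above the lever's centre line, 66 mm out from the side panel. Press here. Top face 36 mm (x) by 37 mm (y), with a stop 4 mm high at its outer end. About 177 mm above the bench at rest, about 137 mm at the third click.
- brush: Small brush lying on the bench, 165 mm long. Bystander.
- forceps: Steel forceps lying on the bench, 100 mm long. Bystander.
- marker: Marker pen lying on the bench, 130 mm long. Bystander.
- empty_cassette: Empty cassette lying flat on the bench, 40 x 28 x 6 mm. Bystander.
- beaker: Glass beaker, 68 mm across, 85 mm tall. Bystander.
- slides: Stack of glass slides, 76 x 26 x 12 mm. Bystander.
- reagent: Amber bottle, 60 mm across, 140 mm tall. Bystander.

How it is judged (in metres and radians):
On the way, in this order (a step that is already met when the one before it is completed fails the run):
1. the matching block is fully home in the clamp, wax out, and let go (x of block_center in the frame of clamp_seat between -0.003 and 0.003 m and y of block_center in the frame of clamp_seat between -0.0035 and 0.0035 m and z of block_center in the frame of clamp_seat between 0.017 and 0.0225 m and angle between the z axis of block_center and the z axis of clamp_seat, either way round below 0.15 rad and angle between the x axis of block_center and the x axis of clamp_seat, either way round below 0.2 rad and x of block_face in the frame of clamp_seat below -0.006 m and contact force between the fingers and block below 0.3 N), for 0.2 s.
2. the trim lever is pressed by the fingers to the third click (value of joint trim_lever above 0.43 rad and contact force between the fingers and trim_lever above 3 N), for 0.3 s.
At the end, for the whole second after the job is handed in: Block home in the clamp, wax out: within 3 mm (thickness) and 3.5 mm (width), centre 17 to 22.5 mm above the seat, upright within 0.15 rad, turned under 0.2 rad. The fingers press the trim lever with over 3 N and it stays, still, beyond 0.43 rad (third click 0.48) through the last second (all of step 2 and x of block_center in the frame of clamp_seat between -0.003 and 0.003 m and y of block_center in the frame of clamp_seat between -0.0035 and 0.0035 m and z of block_center in the frame of clamp_seat between 0.017 and 0.0225 m and angle between the z axis of block_center and the z axis of clamp_seat, either way round below 0.15 rad and angle between the x axis of block_center and the x axis of clamp_seat, either way round below 0.2 rad and x of block_face in the frame of clamp_seat below -0.006 m and velocity of joint trim_lever between -0.1 and 0.1 rad/s); the arm keeps its last pose, push and grip.
It fails at once if the blade is touched (contact force between blade and anything else above 1 N).
It fails at once if another block is moved out of its slot (distance of any of wide_block_center, narrow_block_center from where it was at the start of the episode above 0.02 m).
It fails at once if something else on the bench is disturbed (distance of any of brush, forceps, marker, empty_cassette, beaker, slides, reagent from where it was at the start of the episode above 0.03 m).
It also fails if it takes over 64 s, if anything falls off the work surface, if the arm or the gripper's body presses on something with over 40 N, if the wrist force passes 120 N, or if a joint passes its speed limit or range.

### The arm

A 6-joint arm with a two-finger parallel gripper is mounted at the origin on the work surface. World frame = base frame: x ahead of the robot, y to its left, z up, the work surface at z = 0. Lengths are in mm, angles in rad, forces in N, time in s.
With the tool pointing down it reaches from about 400 to 925 mm from the base axis. Payload 12.5 kg.
Tool frame: the origin (TCP) lies on the centre line of the jaws, within the pads' length; the fingertips stand 25 mm ahead of it and the grasp point (between the pads) lies 6 mm ahead of it (env.tip_extent is the distance from the TCP to the fingertips, in mm); x points along the fingers, z is the direction in which the jaws open and shut, and the axes are right-handed (so a half turn about x gives the same grasp; the last joint's range is limited). The gripper opens to 95 mm and grips with 3 to 60 N. Pads are 20 mm wide; open, the fingers measure 119 mm over their backs; the gripper's body (75 mm by 180 mm) begins 59 mm behind the grasp point.
Start: joints at [-1.382, 0.491, 1.559, -0, 1.092, -0.106], TCP at [181.615, -598.047, 239.661] pointing down, gripper open.
Joint ranges: [-3.1, 3.1], [-0.84, 2.19], [0.05, 2.79], [-1.13, 4.28], [0.06, 2.93], [-2.69, 2.69]. Speed limits (rad/s): [2.22, 2.22, 2.79, 3.14, 3.14, 3.14].

### API

Orientations are given as [roll, pitch, yaw] about the fixed x, y, z axes, in that order (R = Rz(yaw) Ry(pitch) Rx(roll)).
In Python, from cell import env gives the robot as it stands.
- The arm moves only by the tool step_arm, never from a script. Its argument "rows" is a list of rows, each a list of 6 numbers: the shift along the tool's x, y, z in mm, then the turn, a rotation vector about the tool's x, y, z in rad. In form: [[x, y, z, wx, wy, wz], ...]. A call has 1 to 8 rows; each row shifts and turns the pose as measured when the row begins, along the tool's axes as they then stand; what a row does not reach is not made up. A row lasts 1/8 s, in which the tool goes at most 62.5 mm and 10.7 degrees, less where a joint would pass 70% of its speed; a pose out of reach is approached as far as the arm can. A call is refused whole if a number of a shift passes 62.5 or a number of a turn 0.188, either way. A call with a gripper value outside its range is refused whole. "grip" is the finger opening in mm, from 0 to 95.1, set as the call begins (left out, the last holds). The fingers move at their own pace and stop on an object; the grip force is fixed at half the most. Time passes only in rows, so rows that do not move let the fingers close. It gives the time, the measured TCP pose, the force and the opening at its end, in the units of the state.
- env.state(): the state, without advancing time (a new reading comes with each control period).
- env.read_camera(name): name is "scene" or "top" or "wrist"; returns the picture (420x560x3 uint8, red, green, blue); there is no depth.
- env.get_calibration(name): a dict with "fx", "fy", "cx", "cy" (pixels), "pose" (4x4, takes a point from camera to world coordinates); the wrist camera has in their place "hand_eye" (4x4, takes a point from camera to tool coordinates, whose origin is the TCP and whose axes are the tool frame's). Camera axes: x right, y down, z forward; pixel columns grow to the right and rows downward; lengths in mm; the calibration is good to about 2 mm. A picture is of the moment at which its call begins: read the wrist's pose just before it. get_calibration takes no time and is no camera call.
- env.job_done(): hands the job in, once; it reports no verdict.
The state is a dict: "t": time; "joints": joint angles; "qvel": joint speeds; "tau": joint torques, N m; "eef_pos": TCP position; "tcp_rot": TCP orientation; "ft_force": force on the tool from outside, world axes, zero at the start; "moment": the same for the moment, N m; "opening": opening from 0.0 (shut) to 1.0 (fully open).
Only numpy, scipy, OpenCV 4.12 (cv2) and the standard library are available. Lean on these libraries where they do the work, as an engineer would, in place of code of your own. Each camera call takes 0.05 s, during which the arm holds its last target.

## Working session

There is one attempt and no reset: what is moved stays moved. The work goes in short steps, Python scripts to look and compute and a tool call to move; the robot and the scene stay as the last step left them, time stands still between calls to the robot, and variables do not carry over. Pictures are saved under pics/ and viewed, and the job is handed in when it is done.

Besides the shell and the picture viewer there is one more tool, called after ">>>" by a JSON object that holds its "api" and its "payload", one argument or row to a line. step_arm: Moves the arm, as the interface text tells. Its arguments: {"type":"object","properties":{"rows":{"type":"array","items":{"type":"array","items":{"type":"number"}}},"grip":{"type":"number"}},"required":["rows"]}

```bash
ls; mkdir -p pics
python3 - <<'E'
from cell import env
import cv2
print(env.state())
for n in("scene","top","wrist"):
    im=env.read_camera(n); cv2.imwrite(f"pics/{n}0.png",im[:,:,::-1]); c=env.get_calibration(n); print(n,c)
print(env.tip_extent)
E
```

```text
pics
{'t': 0.0, 'joints': array([-1.38160737e+00,  4.91573082e-01,  1.55943329e+00,  2.82017252e-05,
        1.09167922e+00, -1.05596137e-01]), 'qvel': array([ 0.00071592, -0.00031269, -0.00127195,  0.00076776, -0.00228443,
       -0.00129247]), 'tau': array([ 2.43996241e-03, -6.12647438e+01, -2.58185077e+01,  6.92722248e-02,
        4.82869043e-02, -1.29166151e-04]), 'eef_pos': array([ 181.57561844, -597.83143065,  239.05889225]), 'tcp_rot': array([3.01311521, 1.56970311, 1.73709096]), 'ft_force': array([-0.34066882,  0.49558816,  0.86974277]), 'moment': array([-0.06267887, -0.00934679,  0.00941389]), 'opening': 1.0022991318229888}
scene {'fx': 455.92771933002814, 'fy': 455.92771933002814, 'cx': 275.23786569726985, 'cy': 208.95130666796732, 'pose': array([[ 7.97785368e-01,  3.59627891e-01, -4.83948640e-01,
         1.20119212e+03],
       [ 6.02940977e-01, -4.74741383e-01,  6.41157390e-01,
        -8.94039445e+02],
       [ 8.27633304e-04, -8.03298450e-01, -5.95576121e-01,
         9.33903845e+02],
       [ 0.00000000e+00,  0.00000000e+00,  0.00000000e+00,
         1.00000000e+00]])
[... 229 characters left out ...]
8.70134014e-03,  6.29902257e-04,
        -1.70734500e+01],
       [-2.40163028e-03, -2.05144893e-01, -9.78728668e-01,
         1.61324667e+03],
       [ 0.00000000e+00,  0.00000000e+00,  0.00000000e+00,
         1.00000000e+00]])}
wrist {'fx': 333.17692174408546, 'fy': 333.17692174408546, 'cx': 279.93846576175736, 'cy': 212.17629016779185, 'hand_eye': array([[-3.25582193e-04, -2.82566006e-01,  9.59247802e-01,
        -1.45378639e+02],
       [ 3.10551870e-05, -9.59247856e-01, -2.82566011e-01,
         8.03871534e+01],
       [ 9.99999947e-01, -6.22088416e-05,  3.21089160e-04,
        -5.62943261e-01],
       [ 0.00000000e+00,  0.00000000e+00,  0.00000000e+00,
         1.00000000e+00]])}
25.0
```

View pics/scene0.png

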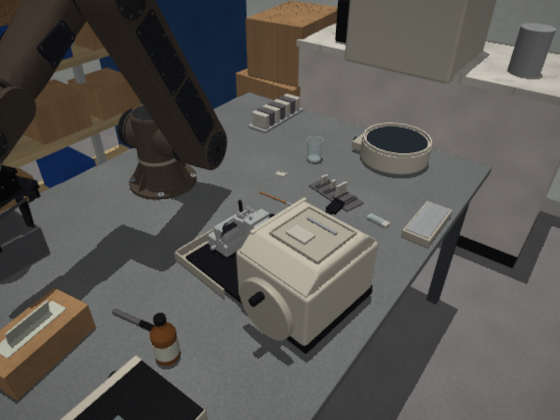

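View pics/top0.png

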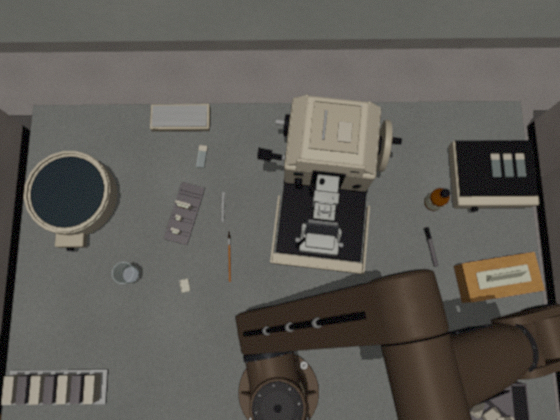

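View pics/wrist0.png

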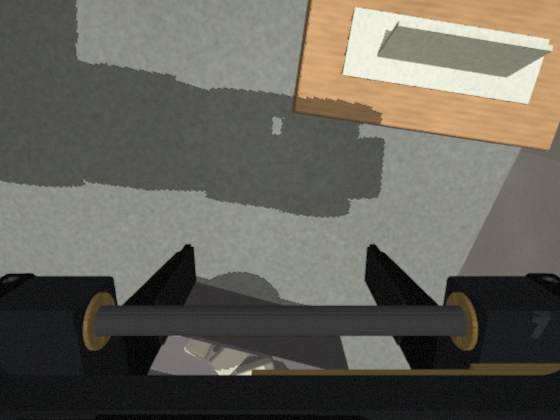

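The rack shows in the top view near (184,213), and the microtome near (325,180) with its lever paddle near (268,155). I'll enlarge both.

```bash
cat > h.py <<'E'
import numpy as np, cv2
from cell import env
from scipy.spatial.transform import Rotation as R
def Rt(rpy): return R.from_euler('xyz',rpy).as_matrix()
def campose(name,st=None):
    c=env.get_calibration(name)
    if name!='wrist': return c,np.array(c['pose'])
    T=np.eye(4);T[:3,:3]=Rt(st['tcp_rot']);T[:3,3]=st['eef_pos']
    return c,T@np.array(c['hand_eye'])
def ray(c,P,uv):
    d=P[:3,:3]@np.array([(uv[0]-c['cx'])/c['fx'],(uv[1]-c['cy'])/c['fy'],1.]);return P[:3,3],d/np.linalg.norm(d)
def onz(c,P,uv,z):
    o,d=ray(c,P,uv);return o+d*(z-o[2])/d[2]
def tri(rays):
    A=sum(np.eye(3)-np.outer(d,d) for o,d in rays);b=sum((np.eye(3)-np.outer(d,d))@o for o,d in rays)
    p=np.linalg.solve(A,b);return p,[np.linalg.norm(np.cross(p-o,d)) for o,d in rays]
def proj(c,P,X):
    q=np.linalg.inv(P)@np.append(X,1.);return np.array([c['fx']*q[0]/q[2]+c['cx'],c['fy']*q[1]/q[2]+c['cy']])
def crop(src,dst,x0,y0,x1,y1,s):
    im=cv2.imread(src)[y0:y1,x0:x1];cv2.imwrite(dst,cv2.resize(im,None,fx=s,fy=s,interpolation=cv2.INTER_CUBIC))
E
python3 - <<'E'
from h import *
crop('pics/top0.png','pics/top0a.png',150,90,400,280,3.2 and 3)
crop('pics/scene0.png','pics/scene0a.png',170,160,400,340,3)
c,P=campose('top')
for n,uv,z in[('rack',(184,213),8),('paddle',(268,155),177),('clamp',(323,215),182)]: print(n,onz(c,P,uv,z).round())
E
```

```text
rack [559. 306.   8.]
paddle [702.  23. 177.]
clamp [ 514. -138.  182.]
```

View pics/top0a.png

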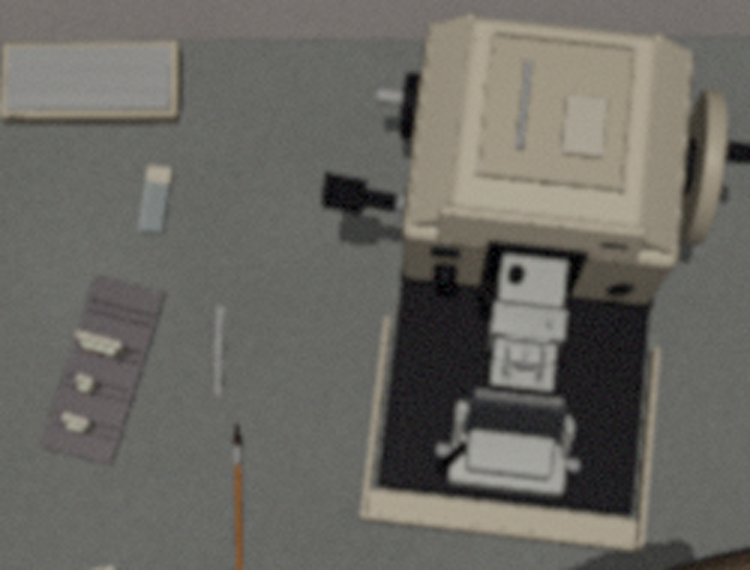

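View pics/scene0a.png

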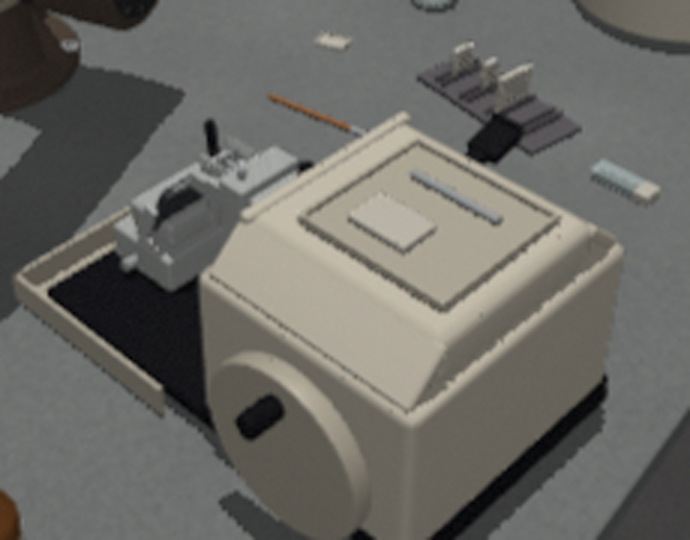

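```bash
cat >> h.py <<'E'
def plan(pts,stmax=60,rot=None,st=None):
    """world waypoints -> rows in tool axes; rot: target 3x3"""
    st=st or env.state();Rm=Rt(st['tcp_rot']);p=st['eef_pos']
    print('t',st['t'],'p',p.round(1),'tool axes cols\n',Rm.round(3),'F',st['ft_force'].round(1),'op',round(st['opening']*95.1,1))
    for q in pts:
        d=Rm.T@(np.array(q)-p);n=int(np.ceil(np.linalg.norm(d)/stmax));print(q,'total tool',d.round(1),'n',n,'per row',(d/max(n,1)).round(1));p=np.array(q)
    if rot is not None:
        w=R.from_matrix(Rm.T@rot).as_rotvec();print('rotvec tool',w.round(4))
def down(yaw):
    """tool x down, tool z along world dir at yaw+90deg (i.e. frame's +y)"""
    x=np.array([0,0,-1.]);z=np.array([-np.sin(yaw),np.cos(yaw),0]);return np.stack([x,np.cross(z,x),z],1)
E
python3 - <<'E'
from h import *
plan([(181,-598,430),(420,-200,430),(440,290,300)],rot=down(-0.28))
E
```

```text
t 0.15 p [ 181.6 -597.9  239.2] tool axes cols
 [[-0.     0.957  0.291]
 [ 0.001  0.291 -0.957]
 [-1.     0.    -0.001]] F [0.1 0.1 0. ] op 95.2
(181, -598, 430) total tool [-190.8   -0.6   -0.2] n 4 per row [-47.7  -0.1  -0.1]
(420, -200, 430) total tool [ 3.000e-01  3.443e+02 -3.114e+02] n 8 per row [  0.   43.  -38.9]
(440, 290, 300) total tool [ 130.4  161.5 -462.9] n 9 per row [ 14.5  17.9 -51.4]
rotvec tool [-2.5668e+00 -2.0000e-04 -1.1000e-03]
```

```bash
cat >> h.py <<'E'
def rows(p1,R1,n,p0=None,R0=None):
    st=env.state();R0=Rt(st['tcp_rot']) if R0 is None else R0;p0=st['eef_pos'] if p0 is None else np.array(p0,float)
    w=R.from_matrix(R0.T@R1).as_rotvec();dp=(np.array(p1)-p0)/n;Rc=R0
    for i in range(n):
        print(list((Rc.T@dp).round(0))+list((w/n).round(3)))
        Rc=Rc@R.from_rotvec(w/n).as_matrix()
    return np.array(p1,float),R1
E
python3 - <<'E'
from h import *
st=env.state();R0=Rt(st['tcp_rot'])
import numpy as np
R1=down(-0.28)
w=R.from_matrix(R0.T@R1).as_rotvec()
Rm=R0@R.from_rotvec(w*0.5).as_matrix()
p,_=rows((400,-250,430),Rm,8,(181,-598,430),R0)
print();rows((430,275,330),R1,9,p,Rm)
E
```

```text
[np.float64(0.0), np.float64(39.0), np.float64(-34.0), np.float64(-0.16), np.float64(-0.0), np.float64(-0.0)]
[np.float64(0.0), np.float64(44.0), np.float64(-27.0), np.float64(-0.16), np.float64(-0.0), np.float64(-0.0)]
[np.float64(0.0), np.float64(47.0), np.float64(-20.0), np.float64(-0.16), np.float64(-0.0), np.float64(-0.0)]
[np.float64(0.0), np.float64(50.0), np.float64(-12.0), np.float64(-0.16), np.float64(-0.0), np.float64(-0.0)]
[np.float64(0.0), np.float64(51.0), np.float64(-4.0), np.float64(-0.16), np.float64(-0.0), np.float64(-0.0)]
[np.float64(0.0), np.float64(51.0), np.float64(5.0), np.float64(-0.16), np.float64(-0.0), np.float64(-0.0)]
[np.float64(0.0), np.float64(50.0), np.float64(13.0), np.float64(-0.16), np.float64(-0.0), np.float64(-0.0)]
[np.float64(0.0), np.float64(47.0), np.float64(20.0), np.float64(-0.16), np.float64(-0.0), np.float64(-0.0)]

[np.float64(11.0), np.float64(58.0), np.float64(4.0), np.float64(-0.143), np.float64(-0.0), np.float64(-0.0)]
[np.float64(11.0), np.float64(57.0), np.float64(12.0), np.float64(-0.143), np.float64(-0.0), np.float64(-0.0)]
[np.float64(11.0), np.float64(55.0), np.float64(20.0), np.float64(-0.143), np.float64(-0.0), np.float64(-0.0)]
[np.float64(11.0), np.float64(51.0), np.float64(28.0), np.float64(-0.143), np.float64(-0.0), np.float64(-0.0)]
[np.float64(11.0), np.float64(47.0), np.float64(35.0), np.float64(-0.143), np.float64(-0.0), np.float64(-0.0)]
[np.float64(11.0), np.float64(42.0), np.float64(41.0), np.float64(-0.143), np.float64(-0.0), np.float64(-0.0)]
[np.float64(11.0), np.float64(35.0), np.float64(46.0), np.float64(-0.143), np.float64(-0.0), np.float64(-0.0)]
[np.float64(11.0), np.float64(28.0), np.float64(51.0), np.float64(-0.143), np.float64(-0.0), np.float64(-0.0)]
[np.float64(11.0), np.float64(21.0), np.float64(55.0), np.float64(-0.143), np.float64(-0.0), np.float64(-0.0)]
```

>>> {"api": "step_arm", "payload": {
  "rows": [
    [-48,0,0,0,0,0],
    [-48,0,0,0,0,0],
    [-48,0,0,0,0,0],
    [-48,0,0,0,0,0]
  ],
  "grip": 50
}}

```text
t: 0.65
eef_pos: [181.4, -597.4, 431.7]
tcp_rot: [3.037, 1.56, 1.761]
ft_force: [-0.3, 0.0, -0.3]
opening: 0.636
```

>>> {"api": "step_arm", "payload": {
  "rows": [
    [0,39,-34,-0.16,0,0],
    [0,44,-27,-0.16,0,0],
    [0,47,-20,-0.16,0,0],
    [0,50,-12,-0.16,0,0],
    [0,51,-4,-0.16,0,0],
    [0,51,5,-0.16,0,0],
    [0,50,13,-0.16,0,0],
    [0,47,20,-0.16,0,0]
  ]
}}

```text
t: 1.65
eef_pos: [399.0, -238.2, 435.8]
tcp_rot: [1.664, 1.564, 1.703]
ft_force: [0.3, -0.6, 0.2]
opening: 0.526
```

>>> {"api": "step_arm", "payload": {
  "rows": [
    [11,58,4,-0.143,0,0],
    [11,57,12,-0.143,0,0],
    [11,55,20,-0.143,0,0],
    [11,51,28,-0.143,0,0],
    [11,47,35,-0.143,0,0],
    [11,42,41,-0.143,0,0],
    [11,35,46,-0.143,0,0],
    [11,28,51,-0.143,0,0]
  ]
}}

```text
t: 2.65
eef_pos: [401.8, 243.4, 348.6]
tcp_rot: [0.139, 1.564, 1.36]
ft_force: [1.8, 0.1, -0.6]
opening: 0.521
```

Run:
```python
from h import *
st=env.state(); im=env.read_camera('wrist');cv2.imwrite('pics/w1.png',im[:,:,::-1])
import json;json.dump({k:np.array(v).tolist() for k,v in st.items()},open('w1.json','w'))
print(st['joints'].round(2));plan([],rot=down(-.28))
```

```text
[ 0.4   0.16  1.76  0.01  1.22 -0.82]
t 2.7 p [401.  248.3 347.1] tool axes cols
 [[-0.001 -0.943  0.333]
 [ 0.008  0.333  0.943]
 [-1.     0.003  0.008]] F [-1.9  0.7 -3. ] op 49.7
rotvec tool [-0.0597  0.0079 -0.0032]
```

View pics/w1.png

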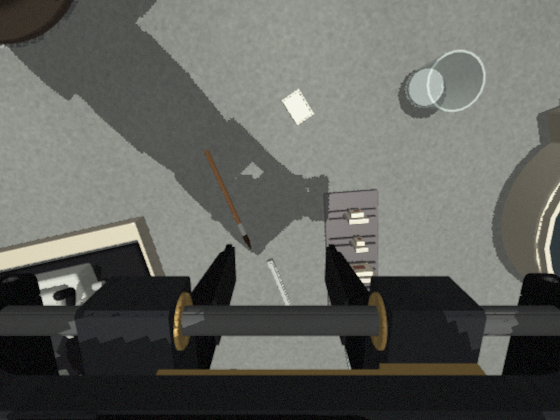

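Run:
```python
from h import *
import json
c,P=campose('top');st=json.load(open('w1.json'));cw,Pw=campose('wrist',st);cs,Ps=campose('scene')
b1=(150+75/3,90+418/3); print(onz(c,P,b1,48), onz(cw,Pw,(357,214),48), onz(cs,Ps,(170+464/3,160+45/3),48))
for uv in[(327,191),(377,190),]: print(onz(cw,Pw,uv,8))
# top rack corners 
for uv in[(80-36,445),(112,463),(97,276),(165,291)]: print(onz(c,P,(150+uv[0]/3,90+uv[1]/3),8))
```

```text
[498.12319541 325.28530416  48.        ] [490.59050012 328.81948904  48.        ] [499.57407977 332.89944351  48.        ]
[455.3012924  301.98404313   8.        ]
[479.56056941 372.69602359   8.        ]
[475.40174184 366.76023547   8.        ]
[455.00482612 292.04115558   8.        ]
[665.26628654 315.20855713   8.        ]
[647.31745176 238.91848172   8.        ]
```

Run:
```python
from h import *
rows((455,335,200),down(-.28),3)
```

```text
[np.float64(49.0), np.float64(-7.0), np.float64(33.0), np.float64(-0.02), np.float64(0.003), np.float64(-0.001)]
[np.float64(49.0), np.float64(-8.0), np.float64(33.0), np.float64(-0.02), np.float64(0.003), np.float64(-0.001)]
[np.float64(49.0), np.float64(-9.0), np.float64(33.0), np.float64(-0.02), np.float64(0.003), np.float64(-0.001)]
```

>>> {"api": "step_arm", "payload": {
  "rows": [
    [49,-7,33,-0.02,0.003,0],
    [49,-8,33,-0.02,0.003,0],
    [49,-9,33,-0.02,0,0],
    [0,0,0,0,0,0]
  ]
}}

```text
t: 3.2
eef_pos: [454.6, 340.0, 197.2]
tcp_rot: [0.881, 1.568, 2.179]
ft_force: [-0.8, -0.5, 0.3]
opening: 0.525
```

```bash
cat >> h.py <<'E'
import json
def snap(n):
    st=env.state(); im=env.read_camera('wrist');cv2.imwrite(f'pics/{n}.png',im[:,:,::-1])
    json.dump({k:np.array(v).tolist() for k,v in st.items()},open(n+'.json','w'));return st
E
python3 - <<'E'
from h import *
snap('w2');plan([],rot=down(-.28))
E
```

```text
t 3.25 p [454.7 339.6 199.5] tool axes cols
 [[ 0.001 -0.963  0.27 ]
 [ 0.004  0.27   0.963]
 [-1.     0.     0.004]] F [ 0.1 -1.2  0.5] op 49.9
rotvec tool [ 0.0069  0.004  -0.0003]
```

View pics/w2.png

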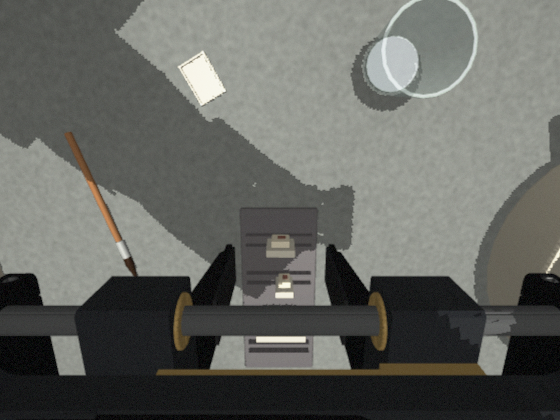

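Run:
```python
from h import *
crop('pics/w2.png','pics/w2a.png',225,200,335,305,7)
```

```text
(no output)
```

View pics/w2a.png

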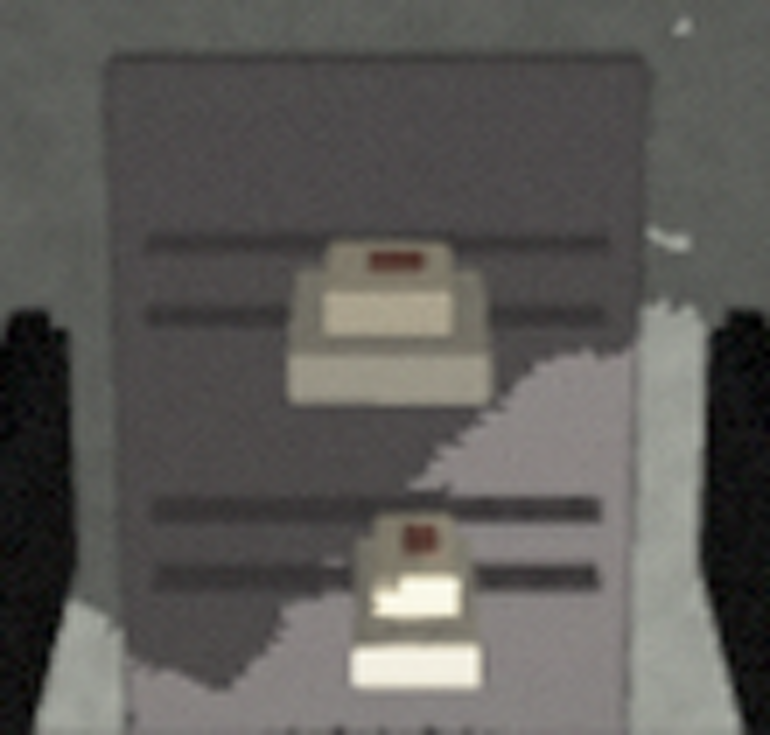

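Run:
```python
from h import *
st=json.load(open('w2.json'));c,P=campose('wrist',st)
f=lambda u,v:(225+u/7,200+v/7)
for n,uv in dict(fl=(288,352),fr=(492,352),rl=(288,405),rr=(492,405),cen=(390,378)).items(): print(n,onz(c,P,f(*uv),48).round(1))
for n,uv in dict(rackl=(107,60),rackr=(648,60)).items(): print(n,onz(c,P,f(*uv),8).round(1))
for n,uv in dict(nl=(350,668),nr=(482,668)).items(): print(n,onz(c,P,f(*uv),48).round(1))
X=onz(c,P,f(390,378),48);X[2]=125
rows(X,down(-.273),3)
```

```text
fl [494.2 316.2  48. ]
fr [501.7 343.   48. ]
rl [501.7 314.   48. ]
rr [509.2 341.   48. ]
cen [501.6 328.6  48. ]
rackl [457.6 297.2   8. ]
rackr [479.3 374.9   8. ]
nl [543.  311.2  48. ]
nr [548.  329.2  48. ]
[np.float64(25.0), np.float64(-16.0), np.float64(1.0), np.float64(-0.0), np.float64(0.001), np.float64(-0.0)]
[np.float64(25.0), np.float64(-16.0), np.float64(1.0), np.float64(-0.0), np.float64(0.001), np.float64(-0.0)]
[np.float64(25.0), np.float64(-16.0), np.float64(1.0), np.float64(-0.0), np.float64(0.001), np.float64(-0.0)]
```

>>> {"api": "step_arm", "payload": {
  "rows": [
    [25,-16,1,0,0,0],
    [25,-16,1,0,0,0],
    [25,-16,1,0,0,0],
    [0,0,0,0,0,0]
  ]
}}

```text
t: 3.75
eef_pos: [504.3, 328.2, 131.5]
tcp_rot: [-0.598, 1.557, 0.697]
ft_force: [-0.4, -0.6, 0.9]
opening: 0.529
```

Run:
```python
from h import *
snap('w3');plan([(501.6,328.6,53)],rot=down(-.273))
crop('pics/w3.png','pics/w3a.png',215,150,345,310,4.5)
crop('pics/w3.png','pics/w3a.png',225,190,335,300,5.4) if 0 else None
```

```text
t 3.8 p [504.2 328.6 132.6] tool axes cols
 [[ 0.012 -0.962  0.271]
 [ 0.009  0.271  0.962]
 [-1.    -0.009  0.012]] F [ 0.5 -0.8  1. ] op 49.9
(501.6, 328.6, 53) total tool [79.6  3.2 -1.7] n 2 per row [39.8  1.6 -0.8]
rotvec tool [-0.0019  0.0122  0.0086]
```

View pics/w3a.png

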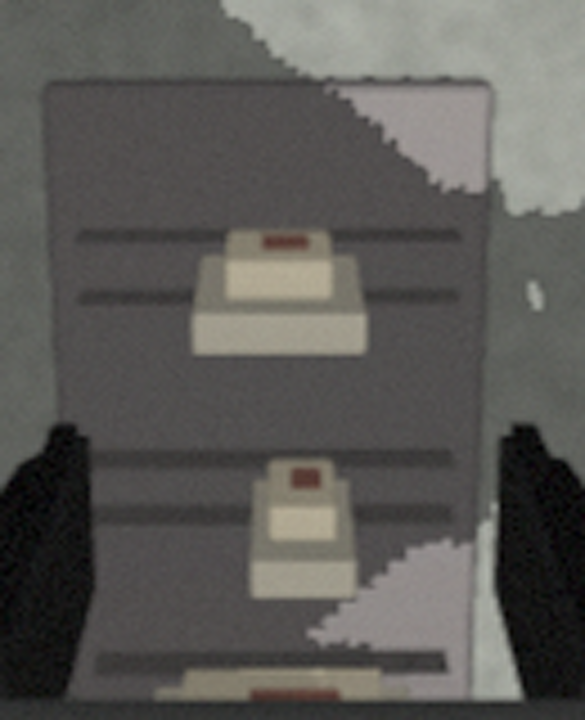

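Run:
```python
from h import *
a=json.load(open('w2.json'));b=json.load(open('w3.json'))
ca,Pa=campose('wrist',a);cb,Pb=campose('wrist',b)
f=lambda u,v:(225+u/7,200+v/7);g=lambda u,v:(215+u/4.5,150+v/4.5)
print(tri([ray(ca,Pa,f(390,378)),ray(cb,Pb,g(280,333))]))
for uv in[(192,312),(368,312),(192,355),(368,355),(280,333)]: print(onz(cb,Pb,g(*uv),48).round(1))
for uv in[(48,85),(490,85)]: print(onz(cb,Pb,g(*uv),8).round(1))
```

```text
(array([501.43823786, 328.61041682,  48.37569149]), [np.float64(0.02005763606141324), np.float64(0.020057636061484484)])
[494.3 316.   48. ]
[502.  343.1  48. ]
[501.3 313.9  48. ]
[509.1 341.2  48. ]
[501.6 328.6  48. ]
[458.  297.8   8. ]
[479.8 374.2   8. ]
```

Run:
```python
from h import *
rows((498.7,329.4,53),down(-.275),3)
```

```text
[np.float64(27.0), np.float64(2.0), np.float64(-1.0), np.float64(0.0), np.float64(0.004), np.float64(0.003)]
[np.float64(27.0), np.float64(2.0), np.float64(-0.0), np.float64(0.0), np.float64(0.004), np.float64(0.003)]
[np.float64(27.0), np.float64(2.0), np.float64(-0.0), np.float64(0.0), np.float64(0.004), np.float64(0.003)]
```

>>> {"api": "step_arm", "payload": {
  "rows": [
    [25,3,-1,0,0.006,0.005],
    [20,2,-1,0,0.006,0.004],
    [0,0,0,0,0,0]
  ]
}}

```text
t: 4.18
eef_pos: [499.4, 328.9, 92.4]
tcp_rot: [-0.77, 1.564, 0.525]
ft_force: [-0.6, -0.8, 0.3]
opening: 0.526
```

Run:
```python
from h import *
plan([(498.7,329.4,53)],rot=down(-.275))
```

```text
t 4.175 p [499.4 328.9  92.4] tool axes cols
 [[ 0.006 -0.962  0.272]
 [ 0.003  0.272  0.962]
 [-1.    -0.005  0.005]] F [-0.6 -0.8  0.3] op 50.1
(498.7, 329.4, 53) total tool [39.4  1.   0.1] n 1 per row [39.4  1.   0.1]
rotvec tool [-0.0001  0.0047  0.0046]
```

>>> {"api": "step_arm", "payload": {
  "rows": [
    [20,1,0,0,0.003,0.003],
    [18,0,0,0,0,0],
    [0,0,0,0,0,0]
  ]
}}

```text
t: 4.55
eef_pos: [498.9, 329.7, 53.3]
tcp_rot: [-0.777, 1.567, 0.519]
ft_force: [0.7, 0.6, 0.7]
opening: 0.529
```

Run:
```python
from h import *
snap('w4')
plan([(498.7,329.4,53)],rot=down(-.275))
crop('pics/w4.png','pics/w4a.png',200,130,360,310,4)
```

```text
t 4.6 p [499.1 329.9  54. ] tool axes cols
 [[ 0.004 -0.962  0.271]
 [ 0.002  0.271  0.962]
 [-1.    -0.003  0.004]] F [ 0.2 -0.5  0.2] op 49.8
(498.7, 329.4, 53) total tool [ 1.   0.3 -0.6] n 1 per row [ 1.   0.3 -0.6]
rotvec tool [0.0002 0.0035 0.0035]
```

View pics/w4a.png

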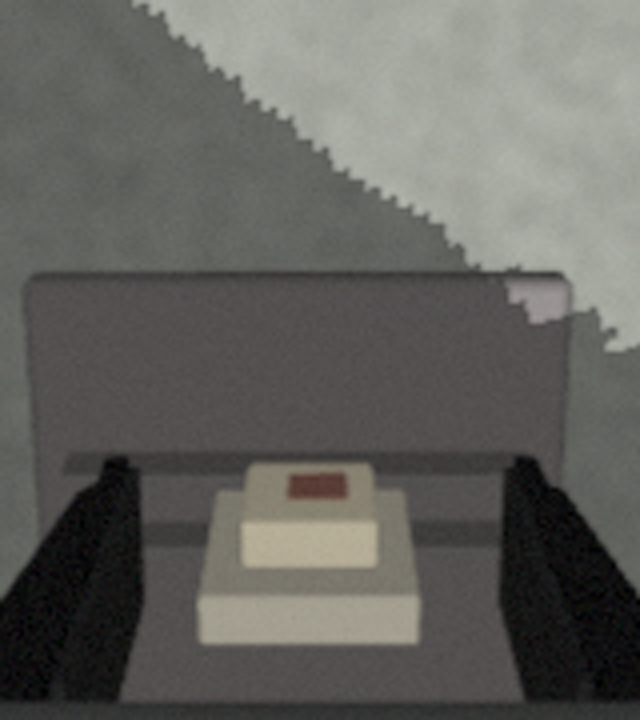

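>>> {"api": "step_arm", "payload": {
  "rows": [
    [1,0,-1.5,0,0.003,0.003],
    [0,0,0,0,0,0],
    [0,0,0,0,0,0],
    [0,0,0,0,0,0]
  ],
  "grip": 15
}}

```text
t: 5.1
eef_pos: [499.3, 328.5, 54.0]
tcp_rot: [-0.817, 1.569, 0.479]
ft_force: [0.1, 0.3, -0.6]
opening: 0.291
```

Run:
```python
from h import *
st=env.state();R0=Rt(st['tcp_rot'])
rows((480,-135,310),down(-.1),8,(499,328,285),R0)
```

```text
[np.float64(-3.0), np.float64(-13.0), np.float64(-56.0), np.float64(-0.022), np.float64(0.0), np.float64(0.0)]
[np.float64(-3.0), np.float64(-12.0), np.float64(-57.0), np.float64(-0.022), np.float64(0.0), np.float64(0.0)]
[np.float64(-3.0), np.float64(-11.0), np.float64(-57.0), np.float64(-0.022), np.float64(0.0), np.float64(0.0)]
[np.float64(-3.0), np.float64(-10.0), np.float64(-57.0), np.float64(-0.022), np.float64(0.0), np.float64(0.0)]
[np.float64(-3.0), np.float64(-8.0), np.float64(-57.0), np.float64(-0.022), np.float64(0.0), np.float64(0.0)]
[np.float64(-3.0), np.float64(-7.0), np.float64(-57.0), np.float64(-0.022), np.float64(0.0), np.float64(0.0)]
[np.float64(-3.0), np.float64(-6.0), np.float64(-58.0), np.float64(-0.022), np.float64(0.0), np.float64(0.0)]
[np.float64(-3.0), np.float64(-5.0), np.float64(-58.0), np.float64(-0.022), np.float64(0.0), np.float64(0.0)]
```

>>> {"api": "step_arm", "payload": {
  "rows": [
    [-15,0,0,0,0,0],
    [-40,0,0,0,0,0],
    [-60,0,0,0,0,0],
    [-60,0,0,0,0,0],
    [-60,0,0,0,0,0]
  ]
}}

```text
t: 5.72
eef_pos: [497.4, 327.6, 295.9]
tcp_rot: [2.304, 1.567, -2.683]
ft_force: [1.7, 1.2, 0.4]
opening: 0.291
```

>>> {"api": "step_arm", "payload": {
  "rows": [
    [-3,-13,-56,-0.022,0,0],
    [-3,-12,-57,-0.022,0,0],
    [-3,-11,-57,-0.022,0,0],
    [-3,-10,-57,-0.022,0,0],
    [-3,-8,-57,-0.022,0,0],
    [-3,-7,-57,-0.022,0,0],
    [-3,-6,-58,-0.022,0,0],
    [-3,-5,-58,-0.022,0,0]
  ]
}}

```text
t: 6.72
eef_pos: [477.4, -145.0, 334.5]
tcp_rot: [-1.404, 1.554, 0.08]
ft_force: [1.4, 0.1, 0.5]
opening: 0.297
```

>>> {"api": "step_arm", "payload": {
  "rows": [
    [0,0,0,0,0,0],
    [0,0,0,0,0,0]
  ]
}}

```text
t: 6.98
eef_pos: [476.4, -147.9, 336.2]
tcp_rot: [-1.456, 1.552, 0.024]
ft_force: [-1.0, 0.3, 0.3]
opening: 0.295
```

Run:
```python
from h import *
snap('w5')
plan([(460,-138,310)],rot=down(-.1))
```

```text
t 7.025 p [ 476.6 -147.7  336.2] tool axes cols
 [[ 0.019 -0.996  0.09 ]
 [ 0.     0.09   0.996]
 [-1.    -0.019  0.002]] F [ 0.3 -0.5 -0.7] op 27.5
(460, -138, 310) total tool [25.9 17.8  8.1] n 1 per row [25.9 17.8  8.1]
rotvec tool [0.0095 0.002  0.0185]
```

View pics/w5.png

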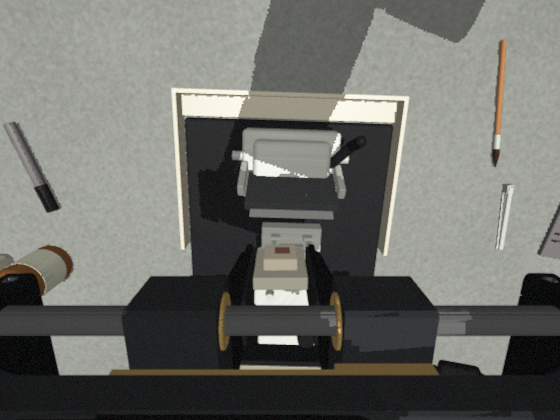

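>>> {"api": "step_arm", "payload": {
  "rows": [
    [0,-45,0,0.01,0.002,0.01],
    [0,-40,0,0,0,0.008],
    [0,0,0,0,0,0]
  ]
}}

```text
t: 7.4
eef_pos: [563.3, -151.3, 338.8]
tcp_rot: [-1.791, 1.57, -0.316]
ft_force: [0.2, 0.8, -0.8]
opening: 0.292
```

Run:
```python
from h import *
snap('w6')
plan([(460,-138,310)],rot=down(-.1))
crop('pics/w6.png','pics/w6a.png',200,60,380,260,4)
```

```text
t 7.45 p [ 562.2 -151.1  339. ] tool axes cols
 [[ 0.001 -0.995  0.096]
 [-0.     0.096  0.995]
 [-1.    -0.001 -0.   ]] F [ 0.2  0.8 -0.3] op 27.5
(460, -138, 310) total tool [ 29.  103.    3.2] n 2 per row [14.5 51.5  1.6]
rotvec tool [ 0.0038 -0.0002  0.0008]
```

View pics/w6.png

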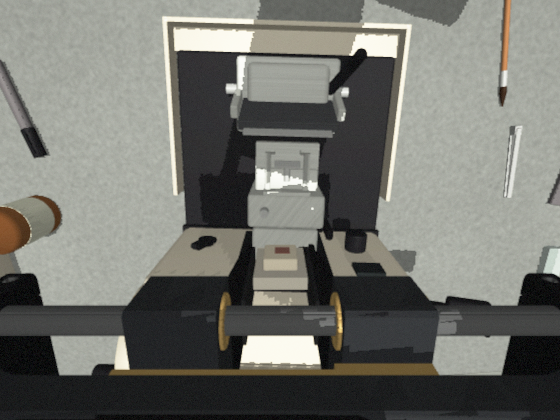

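View pics/w6a.png

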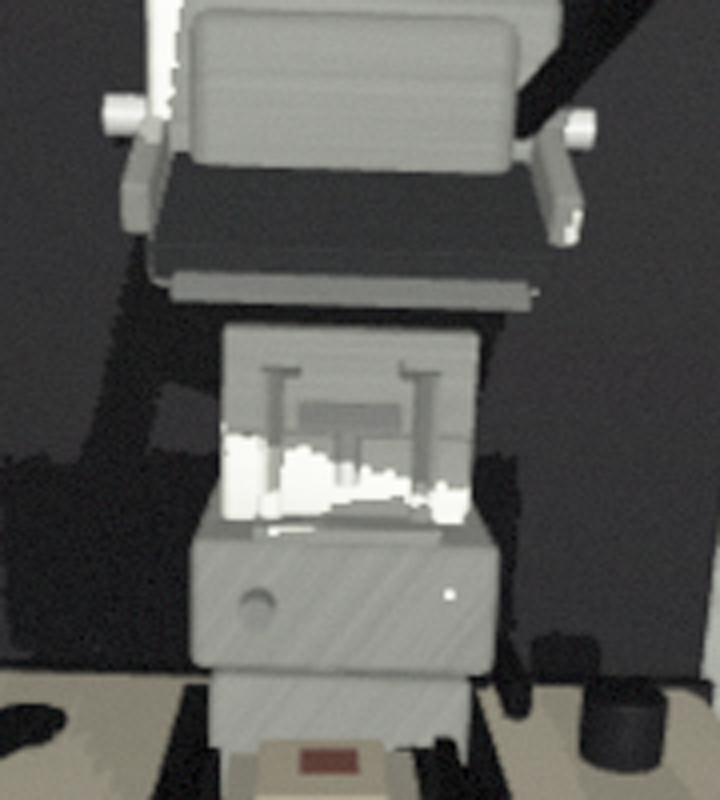

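Run:
```python
from h import *
im=cv2.imread('pics/w6.png')[135:205,245:330]
g=cv2.cvtColor(im,cv2.COLOR_BGR2GRAY).astype(float)
g=np.clip((g-40)*1.6,0,255).astype(np.uint8)
cv2.imwrite('pics/w6b.png',cv2.resize(g,None,fx=8,fy=8,interpolation=cv2.INTER_CUBIC))
```

```text
(no output)
```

View pics/w6b.png

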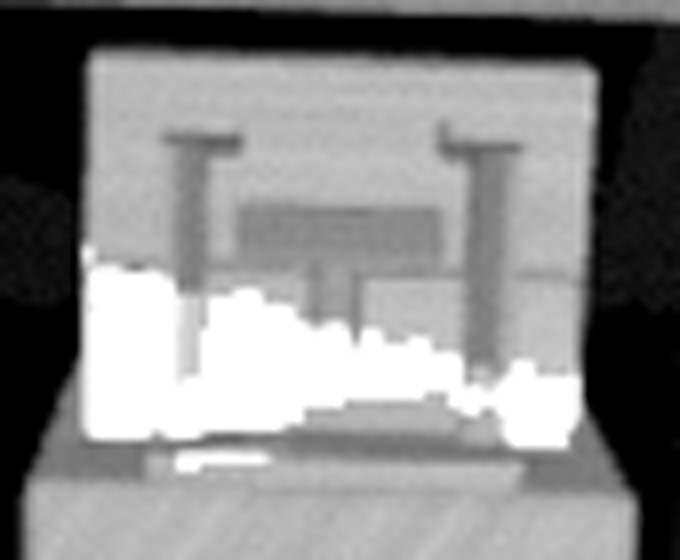

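>>> {"api": "step_arm", "payload": {
  "rows": [
    [30,8,2,0.004,0,0],
    [28,8,0,0,0,0],
    [0,0,0,0,0,0]
  ]
}}

```text
t: 7.82
eef_pos: [544.0, -144.1, 281.2]
tcp_rot: [-1.78, 1.569, -0.306]
ft_force: [0.1, -0.6, 0.5]
opening: 0.29
```

Run:
```python
from h import *
snap('w7')
plan([(460,-138,310)],rot=down(-.1))
im=cv2.imread('pics/w7.png')[130:250,230:345]
im=np.clip((im.astype(float)-30)*1.5,0,255).astype(np.uint8)
cv2.imwrite('pics/w7b.png',cv2.resize(im,None,fx=5,fy=5,interpolation=cv2.INTER_CUBIC))
```

```text
t 7.875 p [ 544.8 -144.4  282.5] tool axes cols
 [[ 0.004 -0.995  0.097]
 [-0.001  0.097  0.995]
 [-1.    -0.004 -0.001]] F [1.5 0.5 0.1] op 27.7
(460, -138, 310) total tool [-27.9  85.   -1.8] n 2 per row [-13.9  42.5  -0.9]
rotvec tool [ 0.0032 -0.0009  0.0039]
```

View pics/w7b.png

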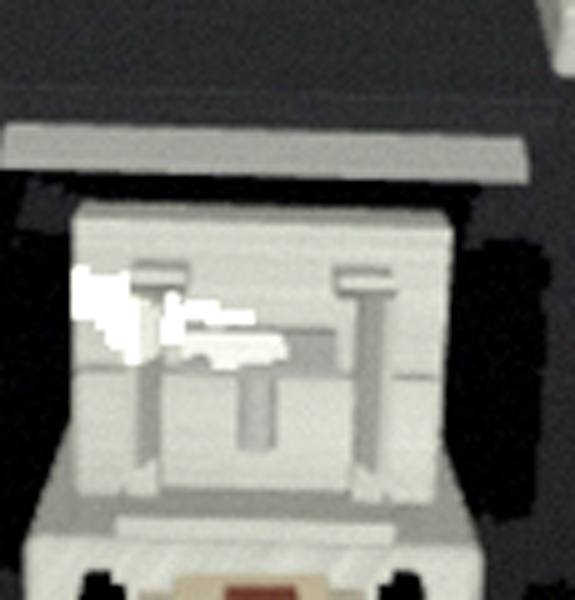

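Run:
```python
from h import *
b=json.load(open('w7.json'));c,P=campose('wrist',b)
a=json.load(open('w6.json'));ca,Pa=campose('wrist',a)
g=lambda u,v:(230+u/5,130+v/5);k=lambda u,v:(245+u/8,135+v/8)
yaw=-.1
ex=np.array([np.cos(yaw),np.sin(yaw)]);ey=np.array([-ex[1],ex[0]])
def sh(n,p,r=np.array([510,-140])): print(n,p.round(1),'fr',round((p[:2]-r)@ex,1),round((p[:2]-r)@ey,1))
for n,uv,z in [('frontL',(75,205),182),('frontR',(452,222),182),('lipLi',(188,288),182),('lipRi',(335,294),182),('lipLtop',(160,264),182),('lipRtop',(365,270),182),
 ('wallLin',(160,330),177),('wallRin',(357,330),177),('wallLo',(135,330),182),('wallRo',(383,330),182),('jawUL',(185,328),176),('jawUR',(337,332),176),('jawBL',(185,372),182),('jawBR',(337,376),182),('edgeL',(5,168),149),('edgeR',(528,183),149),('edge2L',(8,125),149),('edge2R',(525,140),149),('headL',(30,545),202),('headR',(478,550),202)]: sh(n,onz(c,P,g(*uv),z))
for n,u,v in [('frontL',(90,50),(75,205)),('frontR',(597,65),(452,222)),('lipLi',(240,152),(188,288)),('lipRi',(442,158),(335,294)),('lipLtop',(165,135),(134,264)),('lipRtop',(520,145),(396,270)),('jawUL',(238,205),(185,328)),('jawUR',(442,205),(337,332)),('jawBL',(238,265),(185,370)),('jawBR',(442,270),(337,374)),('headL',(25,485),(28,545)),('headR',(635,495),(480,553))]:
    p,e=tri([ray(ca,Pa,k(*u)),ray(c,P,g(*v))]); sh('T '+n,p); print('   res',np.round(e,2))
```

```text
frontL [ 502.6 -165.4  182. ] fr -4.8 -26.0
frontR [ 510.5 -110.2  182. ] fr -2.5 29.7
lipLi [ 516.7 -150.1  182. ] fr 7.6 -9.4
lipRi [ 519.7 -128.3  182. ] fr 8.5 12.6
lipLtop [ 512.6 -153.9  182. ] fr 4.0 -13.6
lipRtop [ 516.5 -123.6  182. ] fr 4.8 17.0
wallLin [ 523.9 -155.4  177. ] fr 15.4 -14.0
wallRin [ 526.8 -125.3  177. ] fr 15.2 16.4
wallLo [ 522.3 -158.8  182. ] fr 14.1 -17.5
wallRo [ 525.9 -121.6  182. ] fr 14.0 19.9
jawUL [ 524.2 -151.6  176. ] fr 15.3 -10.2
jawUR [ 527.1 -128.3  176. ] fr 15.8 13.3
jawBL [ 529.6 -152.   182. ] fr 20.7 -10.0
jawBR [ 532.4 -129.   182. ] fr 21.2 13.1
edgeL [ 500.5 -180.2  149. ] fr -5.4 -41.0
edgeR [511.4 -93.7 149. ] fr -3.2 46.2
edge2L [ 493.5 -178.8  149. ] fr -12.6 -40.2
edge2R [504.2 -93.8 149. ] fr -10.4 45.3
headL [ 547.8 -175.6  202. ] fr 41.1 -31.7
headR [ 554.7 -111.5  202. ] fr 41.7 32.8
T frontL [ 507.3 -168.8  152.7] fr 0.2 -28.9
   res [0.23 0.23]
T frontR [ 514.2 -108.1  162.2] fr 1.0 32.1
   res [0.02 0.02]
T lipLi [ 519.8 -151.1  166.9] fr 10.9 -10.1
   res [0.09 0.09]
T lipRi [ 522.4 -127.8  170.3] fr 11.1 13.3
   res [0.13 0.13]
T lipLtop [ 519.  -160.9  147.3] fr 11.1 -19.9
   res [0.03 0.03]
T lipRtop [ 524.8 -116.5  145.2] fr 12.4 24.9
   res [0.08 0.08]
T jawUL [ 525.6 -152.   170.1] fr 16.7 -10.4
   res [0.01 0.01]
T jawUR [ 527.1 -128.4  176. ] fr 15.8 13.3
   res [0.05 0.05]
T jawBL [ 532.8 -152.8  168.6] fr 24.0 -10.5
   res [0.06 0.06]
T jawBR [ 535.7 -128.7  169. ] fr 24.5 13.8
   res [0.01 0.01]
T headL [ 552.5 -178.5  188.9] fr 46.1 -34.1
   res [0.27 0.27]
T headR [ 559.7 -110.   191. ] fr 46.4 34.8
   res [0.04 0.04]
```

>>> {"api": "step_arm", "payload": {
  "rows": [
    [-35,-10,0,0.01,0,0],
    [0,-40,0,0.01,0,0],
    [0,-40,0,0,0,0],
    [0,0,0,0,0,0]
  ]
}}

```text
t: 8.38
eef_pos: [637.0, -153.5, 327.0]
tcp_rot: [-1.791, 1.558, -0.337]
ft_force: [-0.3, -0.3, -1.4]
opening: 0.29
```

Run:
```python
from h import *
snap('w8')
plan([(460,-138,310)],rot=down(-.1))
im=cv2.imread('pics/w8.png')[30:150,225:345]
im=np.clip((im.astype(float)-30)*1.4,0,255).astype(np.uint8)
cv2.imwrite('pics/w8b.png',cv2.resize(im,None,fx=5,fy=5,interpolation=cv2.INTER_CUBIC))
```

```text
t 8.425 p [ 635.9 -153.3  327.2] tool axes cols
 [[ 0.012 -0.993  0.116]
 [-0.004  0.116  0.993]
 [-1.    -0.012 -0.003]] F [-0.2  0.5 -0.3] op 27.8
(460, -138, 310) total tool [ 15.1 176.7  -5.2] n 3 per row [ 5.  58.9 -1.7]
rotvec tool [-0.0165 -0.0029  0.0123]
```

View pics/w8b.png

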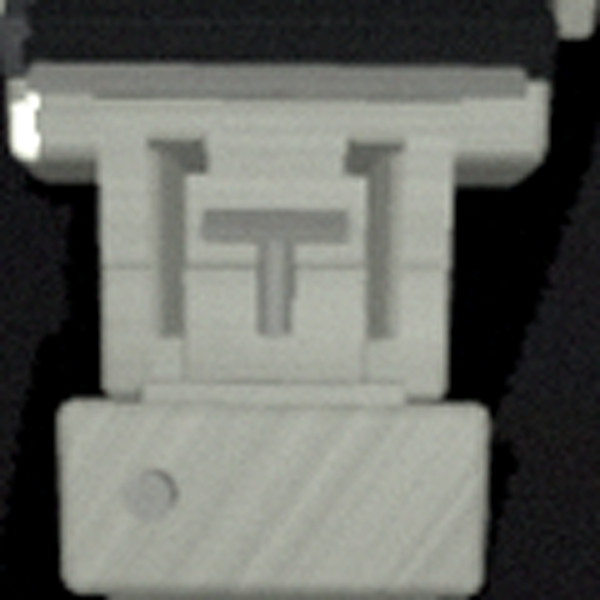

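View pics/w8.png

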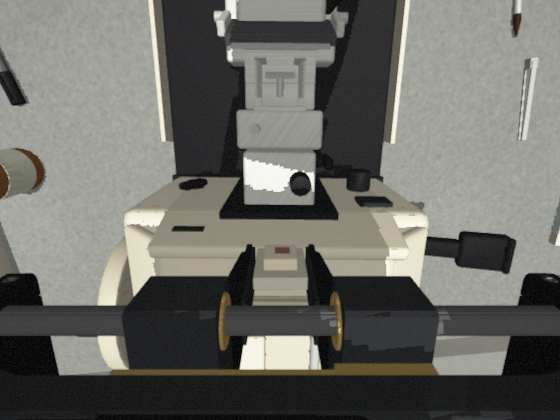

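Run:
```python
from h import *
b=json.load(open('w7.json'));c,P=campose('wrist',b)
a=json.load(open('w8.json'));ca,Pa=campose('wrist',a)
g=lambda u,v:(230+u/5,130+v/5);k=lambda u,v:(225+u/5,30+v/5)
yaw=-.12
ex=np.array([np.cos(yaw),np.sin(yaw)]);ey=np.array([-ex[1],ex[0]])
def sh(n,p,r=np.array([520,-140])): print(n,p.round(1),'fr',round((p[:2]-r)@ex,1),round((p[:2]-r)@ey,1))
for n,uv,z in [('lipLtop',(150,141),182),('lipRtop',(403,143),182),('lipLin',(208,141),182),('lipRin',(345,143),182),('lipLbot',(205,171),175),('lipRbot',(348,171),175),('wallLo',(150,250),182),('wallRo',(403,250),182),('wallLi',(185,250),177),('wallRi',(365,250),177),('jawfL',(187,177),182),('jawfR',(365,177),182),('recL',(203,209),182),('recR',(348,211),182),('recLb',(203,242),182),('recRb',(348,243),182),('bladeL',(25,68),149),('bladeR',(528,68),149),('blade2L',(25,95),149),('blade2R',(525,100),149),('headL',(57,405),202),('headR',(490,405),202)]: sh(n,onz(ca,Pa,k(*uv),z))
for n,u,v in [('recUL',(203,209),(185,328)),('recUR',(348,211),(337,332)),('recBL',(203,242),(185,370)),('recBR',(348,243),(337,374)),('line L',(103,266),(78,370)),('lineR',(450,267),(440,377)),('lipLtop',(150,141),(132,264)),('lipRtop',(403,143),(397,270)),('wallbackL',(160,338),(137,465)),('wallbackR',(396,338),(382,468))]:
    p,e=tri([ray(ca,Pa,k(*u)),ray(c,P,g(*v))]); sh('T '+n,p); print('   res',np.round(e,2))
```

```text
lipLtop [ 515.1 -159.   182. ] fr -2.6 -19.4
lipRtop [ 520. -119.  182.] fr -2.5 20.8
lipLin [ 516.1 -149.8  182. ] fr -2.7 -10.2
lipRin [ 519.  -128.2  182. ] fr -2.4 11.6
lipLbot [ 519.6 -151.   175. ] fr 0.9 -11.0
lipRbot [ 522.3 -127.8  175. ] fr 0.8 12.4
wallLo [ 531.1 -161.2  182. ] fr 13.5 -19.7
wallRo [ 535.9 -120.5  182. ] fr 13.4 21.3
wallLi [ 531.3 -155.8  177. ] fr 13.1 -14.3
wallRi [ 534.8 -126.3  177. ] fr 13.0 15.3
jawfL [ 521.  -153.8  182. ] fr 2.6 -13.6
jawfR [ 524.3 -125.5  182. ] fr 2.5 14.9
recL [ 526.  -151.9  182. ] fr 7.4 -11.1
recR [ 529.  -128.7  182. ] fr 7.6 12.2
recLb [ 530.9 -152.5  182. ] fr 12.3 -11.1
recRb [ 533.8 -129.2  182. ] fr 12.4 12.3
bladeL [ 496.2 -180.9  149. ] fr -18.7 -43.5
bladeR [506.5 -93.4 149. ] fr -19.0 44.6
blade2L [ 500.5 -181.6  149. ] fr -14.4 -43.7
blade2R [511.5 -94.3 149. ] fr -13.9 44.3
headL [ 553.3 -177.3  202. ] fr 37.5 -33.1
headR [ 561.1 -110.8  202. ] fr 37.3 33.9
T recUL [ 525.  -152.   172.4] fr 6.4 -11.3
   res [0.16 0.16]
T recUR [ 528.1 -128.2  172. ] fr 6.6 12.7
   res [0.03 0.03]
T recBL [ 530.5 -152.5  177.3] fr 11.9 -11.1
   res [0.21 0.21]
T recBR [ 533.4 -129.   177.3] fr 12.0 12.6
   res [0.06 0.06]
T line L [ 531.4 -170.3  167.4] fr 15.0 -28.7
   res [0.19 0.19]
T lineR [ 538.4 -111.9  166.8] fr 14.9 30.2
   res [0.24 0.24]
T lipLtop [ 513.9 -159.1  173.4] fr -3.8 -19.7
   res [0.3 0.3]
T lipRtop [ 518.9 -118.2  172.8] fr -3.7 21.5
   res [0.05 0.05]
T wallbackL [ 544.5 -161.4  179.2] fr 26.9 -18.3
   res [0.18 0.18]
T wallbackR [ 549.  -122.9  178.4] fr 26.8 20.5
   res [0.24 0.24]
```

Run:
```python
from h import *
yaw=-.12
ex=np.array([np.cos(yaw),np.sin(yaw)]);ey=np.array([-ex[1],ex[0]])
F=lambda x,y,z:np.append(np.array([520,-140])+ex*x+ey*y,z)
for n,f in [('w6',lambda p:((p[0]-245)*8,(p[1]-135)*8)),('w7',lambda p:((p[0]-230)*5,(p[1]-130)*5)),('w8',lambda p:((p[0]-225)*5,(p[1]-30)*5))]:
    c,P=campose('wrist',json.load(open(n+'.json')))
    print(n,*[(s,np.round(f(proj(c,P,F(*X)))).astype(int).tolist()) for s,X in dict(top=(-2.6,-19.4,182),bot=(.6,-11,175),top3=(-3.6,-19.4,173),recB=(12.3,-11,182),recU=(7.5,-11,182),head=(37.4,-33,202),blade=(-18.8,-43.5,149),blade2=(-14,44.5,149),wb=(27,-18.5,182)).items()])
```

```text
w6 ('top', [165, 132]) ('bot', [240, 155]) ('top3', [169, 115]) ('recB', [237, 266]) ('recU', [238, 224]) ('head', [29, 519]) ('blade', [-19, -36]) ('blade2', [697, 22]) ('wb', [170, 392])
w7 ('top', [128, 283]) ('bot', [186, 295]) ('top3', [132, 265]) ('recB', [183, 381]) ('recU', [184, 350]) ('head', [24, 581]) ('blade', [-3, 142]) ('blade2', [525, 184]) ('wb', [134, 471])
w8 ('top', [150, 141]) ('bot', [205, 169]) ('top3', [154, 143]) ('recB', [204, 242]) ('recU', [204, 210]) ('head', [57, 404]) ('blade', [25, 67]) ('blade2', [526, 99]) ('wb', [159, 338])
```

Run:
```python
from h import *
c=env.get_calibration('wrist');H=np.linalg.inv(np.array(c['hand_eye']))
for X in [(6,-2.2,-14),(6,-2.2,14),(6,-2.2,0),(6,1.3,0),(6,-5.7,0)]:
    q=H@np.append(X,1);print(X,c['fx']*q[0]/q[2]+c['cx'],c['fy']*q[1]/q[2]+c['cy'])
im=cv2.imread('pics/w8.png')[230:310,215:345]
im=np.clip((im.astype(float)-10)*1.3,0,255).astype(np.uint8)
cv2.imwrite('pics/w8c.png',cv2.resize(im,None,fx=6,fy=6,interpolation=cv2.INTER_CUBIC))
```

```text
(6, -2.2, -14) 250.91336696581226 282.92154021311234
(6, -2.2, 14) 306.32836060294767 282.9315786094204
(6, -2.2, 0) 278.62020412334465 282.9265592917691
(6, 1.3, 0) 278.6126525193884 276.6610459779843
(6, -5.7, 0) 278.6276674956159 289.11886738981946
```

View pics/w8c.png

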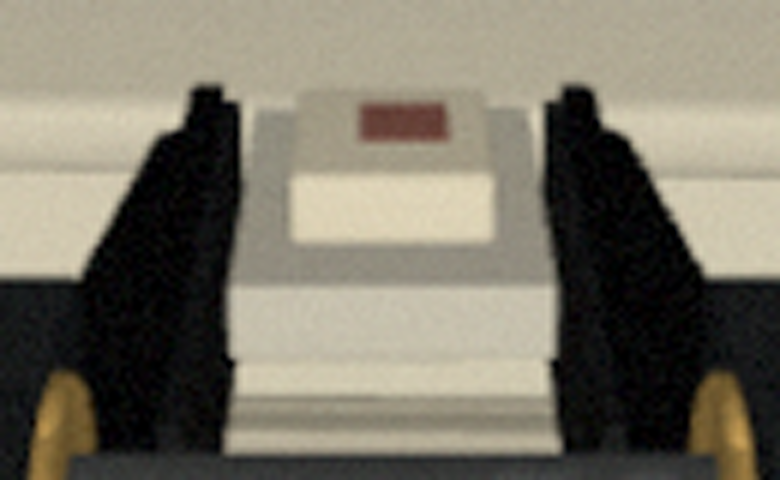

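Run:
```python
from h import *
rows((521.7,-140.8,255),down(-.12),4)
```

```text
[np.float64(18.0), np.float64(29.0), np.float64(-0.0), np.float64(0.001), np.float64(-0.001), np.float64(0.003)]
[np.float64(18.0), np.float64(29.0), np.float64(-0.0), np.float64(0.001), np.float64(-0.001), np.float64(0.003)]
[np.float64(18.0), np.float64(29.0), np.float64(-0.0), np.float64(0.001), np.float64(-0.001), np.float64(0.003)]
[np.float64(18.0), np.float64(29.0), np.float64(-0.0), np.float64(0.001), np.float64(-0.001), np.float64(0.003)]
```

>>> {"api": "step_arm", "payload": {
  "rows": [
    [0,38,0,0.001,0,0.004],
    [15,38,0,0.001,0,0.004],
    [25,38,0,0,0,0.004],
    [25,0,0,0,0,0],
    [0,0,0,0,0,0],
    [0,0,0,0,0,0]
  ]
}}

```text
t: 9.18
eef_pos: [515.7, -138.3, 266.4]
tcp_rot: [-2.191, 1.562, -0.738]
ft_force: [-0.1, 0.4, -0.6]
opening: 0.292
```

Run:
```python
from h import *
plan([(521.7,-140.8,250)],rot=down(-.12))
```

```text
t 9.175 p [ 515.7 -138.3  266.4] tool axes cols
 [[ 0.006 -0.993  0.118]
 [-0.006  0.118  0.993]
 [-1.    -0.007 -0.005]] F [-0.1  0.4 -0.6] op 27.8
(521.7, -140.8, 250) total tool [16.5 -6.1 -1.7] n 1 per row [16.5 -6.1 -1.7]
rotvec tool [ 0.002  -0.0049  0.0069]
```

>>> {"api": "step_arm", "payload": {
  "rows": [
    [12,-5,-1.5,0.002,-0.004,0.006],
    [10,-1,0,0,0,0],
    [0,0,0,0,0,0],
    [0,0,0,0,0,0]
  ]
}}

```text
t: 9.68
eef_pos: [522.9, -140.9, 244.1]
tcp_rot: [-2.03, 1.569, -0.579]
ft_force: [0.0, 0.1, 0.2]
opening: 0.289
```

Run:
```python
from h import *
snap('w9')
plan([(521.7,-140.8,245)],rot=down(-.12))
im=cv2.imread('pics/w9.png')[150:310,205:355]
im=np.clip((im.astype(float)-10)*1.4,0,255).astype(np.uint8)
cv2.imwrite('pics/w9b.png',cv2.resize(im,None,fx=4.5,fy=3.75 and 4.5,interpolation=cv2.INTER_CUBIC)[:600*2])
s=env.read_camera('scene');cv2.imwrite('pics/s9.png',s[:,:,::-1]);crop('pics/s9.png','pics/s9a.png',190,180,310,270,6)
```

```text
t 9.725 p [ 522.9 -140.9  244.1] tool axes cols
 [[ 0.002 -0.993  0.119]
 [-0.001  0.119  0.993]
 [-1.    -0.002 -0.001]] F [-0.   0.6 -0.4] op 27.7
(521.7, -140.8, 245) total tool [-0.9  1.2 -0. ] n 1 per row [-0.9  1.2 -0. ]
rotvec tool [ 0.0003 -0.0011  0.0021]
```

View pics/w9b.png

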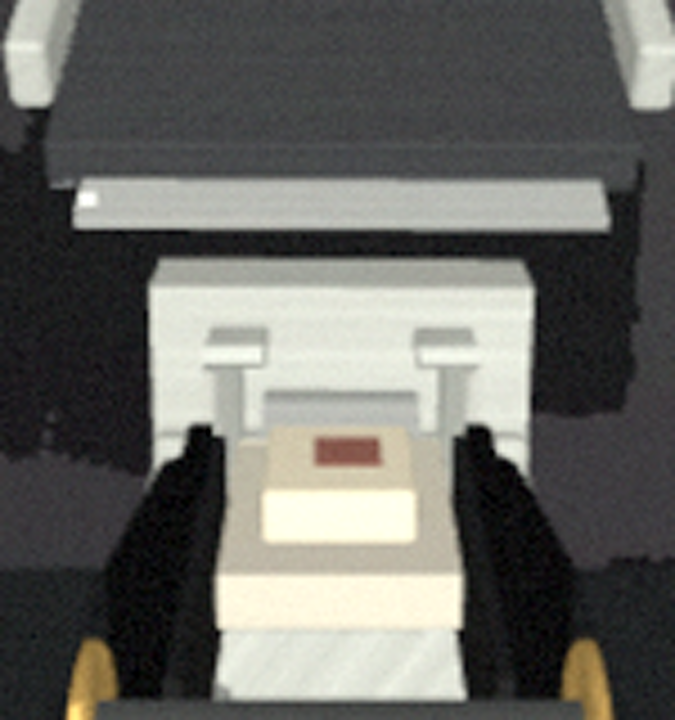

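View pics/s9a.png

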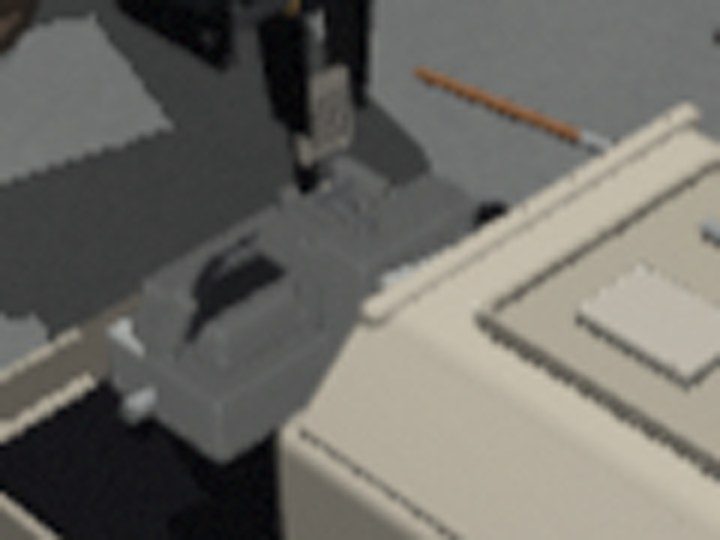

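>>> {"api": "step_arm", "payload": {
  "rows": [
    [8,1,0,0,0,0.002],
    [6,0,0,0,0,0],
    [4,0,0,0,0,0],
    [0,0,0,0,0,0]
  ]
}}

```text
t: 10.28
eef_pos: [521.7, -140.8, 225.0]
tcp_rot: [-3.001, 1.57, -1.55]
ft_force: [0.6, -0.3, -0.1]
opening: 0.289
```

Run:
```python
from h import *
plan([(521.8,-140.8,211)],rot=down(-.12))
```

```text
t 10.275 p [ 521.7 -140.8  225. ] tool axes cols
 [[ 0.    -0.993  0.119]
 [-0.001  0.119  0.993]
 [-1.    -0.    -0.001]] F [ 0.6 -0.3 -0.1] op 27.5
(521.8, -140.8, 211) total tool [14.  -0.1 -0. ] n 1 per row [14.  -0.1 -0. ]
rotvec tool [ 0.0002 -0.0011  0.0002]
```

Foot is about 3 mm into the mouth with no contact so far. I'll keep going down gently.

>>> {"api": "step_arm", "payload": {
  "rows": [
    [4,0,0,0,0,0],
    [4,0,0,0,0,0],
    [0,0,0,0,0,0]
  ]
}}

```text
t: 10.65
eef_pos: [521.5, -140.7, 216.5]
tcp_rot: [2.799, 1.57, -2.033]
ft_force: [-1.2, 0.3, -0.6]
opening: 0.292
```

>>> {"api": "step_arm", "payload": {
  "rows": [
    [3,0,0,0,0,0],
    [3,0,0,0,0,0],
    [0,0,0,0,0,0]
  ]
}}

```text
t: 11.02
eef_pos: [521.6, -140.8, 210.6]
tcp_rot: [-2.861, 1.569, -1.41]
ft_force: [-1.8, 0.1, 3.6]
opening: 0.291
```

Run:
```python
from h import *
snap('w10');plan([(521.8,-140.8,211)],rot=down(-.12))
im=cv2.imread('pics/w10.png')[150:310,205:355]
cv2.imwrite('pics/w10b.png',cv2.resize(np.clip((im.astype(float)-10)*1.4,0,255).astype(np.uint8),None,fx=4,fy=3.75,interpolation=cv2.INTER_CUBIC))
```

```text
t 11.075 p [ 521.6 -140.8  210.6] tool axes cols
 [[ 0.    -0.993  0.119]
 [-0.001  0.119  0.993]
 [-1.    -0.    -0.001]] F [-2.6  0.6  3.6] op 27.2
(521.8, -140.8, 211) total tool [-0.4 -0.2  0. ] n 1 per row [-0.4 -0.2  0. ]
rotvec tool [ 0.0002 -0.0013  0.0004]
```

View pics/w10b.png

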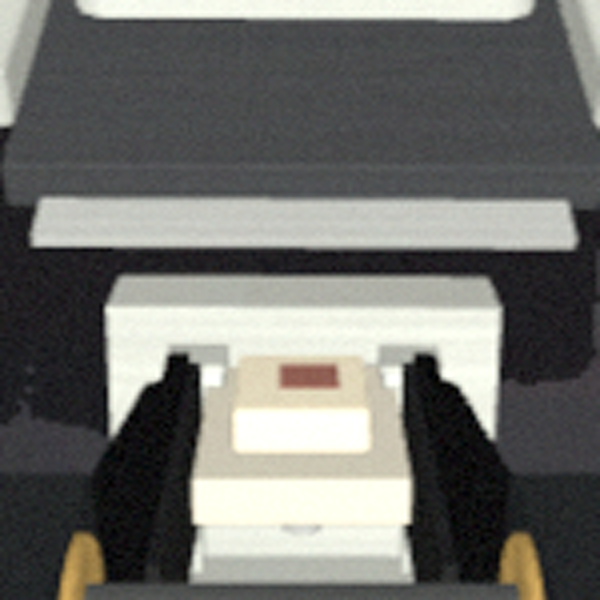

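>>> {"api": "step_arm", "payload": {
  "rows": [
    [2,0,0,0,0,0],
    [2,0,0,0,0,0]
  ]
}}

```text
t: 11.32
eef_pos: [522.3, -140.9, 210.2]
tcp_rot: [-2.036, 1.566, -0.585]
ft_force: [-7.6, 3.7, 25.9]
opening: 0.289
```

>>> {"api": "step_arm", "payload": {
  "rows": [
    [0,0,0,0,0,0],
    [0,0,0,0,0,0],
    [0,0,0,0,0,0]
  ],
  "grip": 42
}}

```text
t: 11.7
eef_pos: [522.6, -141.0, 210.3]
tcp_rot: [-1.986, 1.564, -0.534]
ft_force: [-0.4, -0.1, -0.3]
opening: 0.439
```

Run:
```python
from h import *
snap('w11');plan([(521.8,-140.8,211)],rot=down(-.12))
im=cv2.imread('pics/w11.png')[150:310,205:355]
cv2.imwrite('pics/w11b.png',cv2.resize(np.clip((im.astype(float)-10)*1.4,0,255).astype(np.uint8),None,fx=4,fy=3.75,interpolation=cv2.INTER_CUBIC))
```

```text
t 11.75 p [ 522.6 -141.   210.2] tool axes cols
 [[ 0.005 -0.993  0.119]
 [-0.003  0.119  0.993]
 [-1.    -0.006 -0.003]] F [-0.1 -0.1 -0.2] op 41.8
(521.8, -140.8, 211) total tool [-0.8  0.8  0.1] n 1 per row [-0.8  0.8  0.1]
rotvec tool [ 0.0004 -0.0026  0.0057]
```

View pics/w11b.png

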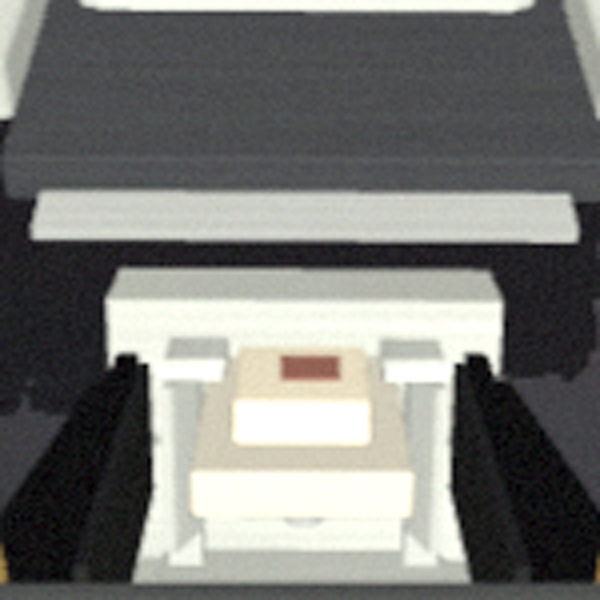

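>>> {"api": "step_arm", "payload": {
  "rows": [
    [-15,0,0,0,0,0],
    [-30,0,0,0,0,0],
    [0,-1,0,0,0,0.005]
  ]
}}

```text
t: 12.12
eef_pos: [523.5, -141.0, 257.9]
tcp_rot: [-2.92, 1.568, -1.469]
ft_force: [1.1, -0.3, -0.7]
opening: 0.444
```

>>> {"api": "step_arm", "payload": {
  "rows": [
    [0,0,0,0,0,0],
    [0,0,0,0,0,0],
    [0,0,0,0,0,0],
    [0,0,0,0,0,0]
  ],
  "grip": 0
}}

```text
t: 12.62
eef_pos: [523.0, -140.8, 256.6]
tcp_rot: [2.372, 1.568, -2.461]
ft_force: [0.5, 0.6, 0.3]
opening: 0.079
```

Run:
```python
from h import *
snap('w12');plan([(523.5,-140.8,230)],rot=down(-.12))
im=cv2.imread('pics/w12.png')[150:310,205:355]
cv2.imwrite('pics/w12b.png',cv2.resize(np.clip((im.astype(float)-10)*1.4,0,255).astype(np.uint8),None,fx=4,fy=3.75,interpolation=cv2.INTER_CUBIC))
```

```text
t 12.675 p [ 523.  -140.8  256.6] tool axes cols
 [[-0.002 -0.993  0.119]
 [-0.002  0.119  0.993]
 [-1.     0.002 -0.002]] F [ 0.6 -0.2 -0.3] op 3.9
(523.5, -140.8, 230) total tool [26.5 -0.5  0.1] n 1 per row [26.5 -0.5  0.1]
rotvec tool [ 0.0003 -0.0019 -0.0019]
```

View pics/w12b.png

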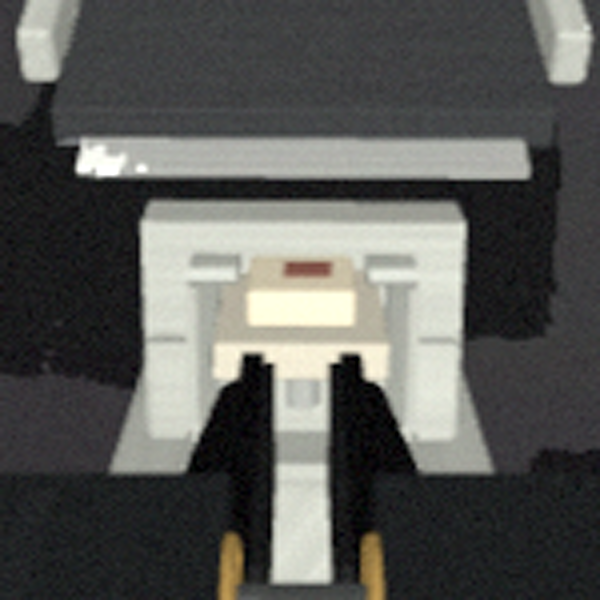

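>>> {"api": "step_arm", "payload": {
  "rows": [
    [14,-1,0,0,0,0],
    [7,0,0,0,0,0],
    [0,0,0,0,0,0]
  ]
}}

```text
t: 13.05
eef_pos: [523.8, -140.9, 233.4]
tcp_rot: [2.037, 1.567, -2.795]
ft_force: [-0.2, 0.5, 0.4]
opening: 0.008
```

>>> {"api": "step_arm", "payload": {
  "rows": [
    [3,0,0,0,0,0],
    [2,0,0,0,0,0]
  ]
}}

```text
t: 13.3
eef_pos: [525.0, -141.3, 229.9]
tcp_rot: [-2.717, 1.568, -1.266]
ft_force: [-0.2, 2.2, 24.6]
opening: 0.001
```

Run:
```python
from h import *
c,P=campose('top')
X=onz(c,P,(150+344/3,90+192/3),177);print(X)
cw,Pw=campose('wrist',json.load(open('w8.json')));print([onz(cw,Pw,uv,177).round() for uv in [(486,251),(460,251),(512,253),(425,246)]])
st=env.state();R0=Rt(st['tcp_rot']);R1=down(-.12-np.pi/2)
X[2]=310
rows(X,R1,9,(525,-141,325),R0);print(R1.round(2))
```

```text
[705.1345752   33.54401072 177.        ]
[array([708.,  37., 177.]), array([705.,  12., 177.]), array([713.,  62., 177.]), array([696., -21., 177.])]
[np.float64(2.0), np.float64(-18.0), np.float64(22.0), np.float64(0.175), np.float64(-0.0), np.float64(0.0)]
[np.float64(2.0), np.float64(-14.0), np.float64(24.0), np.float64(0.175), np.float64(-0.0), np.float64(0.0)]
[np.float64(2.0), np.float64(-9.0), np.float64(26.0), np.float64(0.175), np.float64(-0.0), np.float64(0.0)]
[np.float64(2.0), np.float64(-4.0), np.float64(28.0), np.float64(0.175), np.float64(-0.0), np.float64(0.0)]
[np.float64(2.0), np.float64(0.0), np.float64(28.0), np.float64(0.175), np.float64(-0.0), np.float64(0.0)]
[np.float64(2.0), np.float64(5.0), np.float64(27.0), np.float64(0.175), np.float64(-0.0), np.float64(0.0)]
[np.float64(2.0), np.float64(10.0), np.float64(26.0), np.float64(0.175), np.float64(-0.0), np.float64(0.0)]
[np.float64(2.0), np.float64(14.0), np.float64(24.0), np.float64(0.175), np.float64(-0.0), np.float64(0.0)]
[np.float64(2.0), np.float64(18.0), np.float64(21.0), np.float64(0.175), np.float64(-0.0), np.float64(0.0)]
[[ 0.    0.12  0.99]
 [ 0.    0.99 -0.12]
 [-1.    0.    0.  ]]
```

>>> {"api": "step_arm", "payload": {
  "rows": [
    [-20,0,0,0,0,0],
    [-45,0,0,0,0,0],
    [-30,0,0,0,0,0]
  ]
}}

```text
t: 13.68
eef_pos: [524.5, -140.9, 326.1]
tcp_rot: [2.381, 1.569, -2.451]
ft_force: [-0.0, 0.2, -0.1]
opening: 0.007
```

>>> {"api": "step_arm", "payload": {
  "rows": [
    [0,-18,22,0.175,0,0],
    [0,-14,24,0.175,0,0],
    [0,-9,26,0.175,0,0],
    [0,-4,28,0.175,0,0],
    [0,0,28,0.175,0,0],
    [0,5,27,0.175,0,0],
    [0,10,26,0.175,0,0],
    [0,14,24,0.175,0,0]
  ]
}}

```text
t: 14.68
eef_pos: [693.5, 13.5, 330.0]
tcp_rot: [-0.646, 1.564, -0.642]
ft_force: [-0.3, 0.3, 0.2]
opening: 0.006
```

>>> {"api": "step_arm", "payload": {
  "rows": [
    [0,18,21,0.175,0,0],
    [0,0,0,0,0,0],
    [0,0,0,0,0,0]
  ]
}}

```text
t: 15.05
eef_pos: [715.4, 33.0, 329.0]
tcp_rot: [-0.574, 1.565, -0.747]
ft_force: [0.9, -0.8, 0.6]
opening: 0.005
```

Run:
```python
from h import *
snap('l1');plan([(707,35,310)],rot=down(-.12-np.pi/2))
```

```text
t 15.1 p [715.4  33.  329. ] tool axes cols
 [[ 0.004  0.173  0.985]
 [-0.004  0.985 -0.173]
 [-1.    -0.003  0.005]] F [-0.1 -1.1 -0.5] op 0.5
(707, 35, 310) total tool [19.   0.6 -8.7] n 1 per row [19.   0.6 -8.7]
rotvec tool [-0.0537  0.005   0.0033]
```

View pics/l1.png

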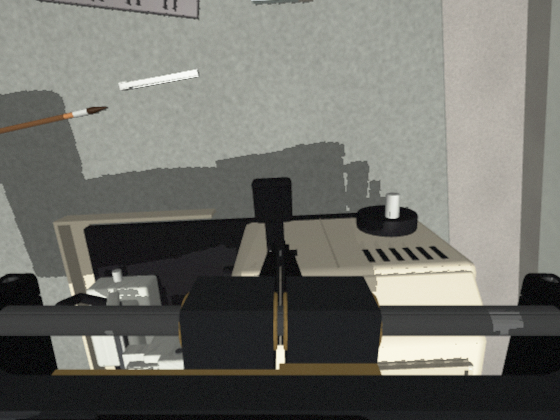

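Run:
```python
from h import *
im=cv2.imread('pics/l1.png')[165:260,225:320]
cv2.imwrite('pics/l1b.png',cv2.resize(np.clip(im.astype(float)*3,0,255).astype(np.uint8),None,fx=6,fy=6,interpolation=cv2.INTER_CUBIC))
```

>>> {"api": "step_arm", "payload": {
  "rows": [
    [30,1,-8,-0.05,0.004,0.003],
    [35,0,0,0,0,0],
    [0,0,0,0,0,0],
    [0,0,0,0,0,0]
  ]
}}

```text
t: 15.6
eef_pos: [706.7, 32.7, 266.1]
tcp_rot: [-0.052, 1.566, -0.17]
ft_force: [0.2, -0.5, 0.9]
opening: 0.003
```

Run:
```python
from h import *
snap('l2');plan([(707,35,250)],rot=down(-.12-np.pi/2))
im=cv2.imread('pics/l2.png')[145:250,220:335]
cv2.imwrite('pics/l2b.png',cv2.resize(np.clip(im.astype(float)*3,0,255).astype(np.uint8),None,fx=5.5,fy=5.5,interpolation=cv2.INTER_CUBIC))
```

```text
t 15.65 p [706.6  32.7 266. ] tool axes cols
 [[ 0.005  0.118  0.993]
 [-0.001  0.993 -0.118]
 [-1.    -0.     0.005]] F [-0.5  0.2  0.6] op 0.6
(707, 35, 250) total tool [16.   2.3  0.1] n 1 per row [16.   2.3  0.1]
rotvec tool [0.0017 0.0047 0.0003]
```

View pics/l1b.png

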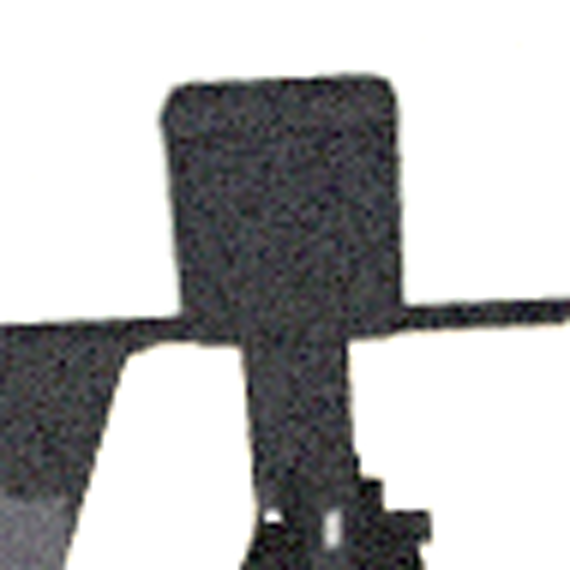

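View pics/l2b.png

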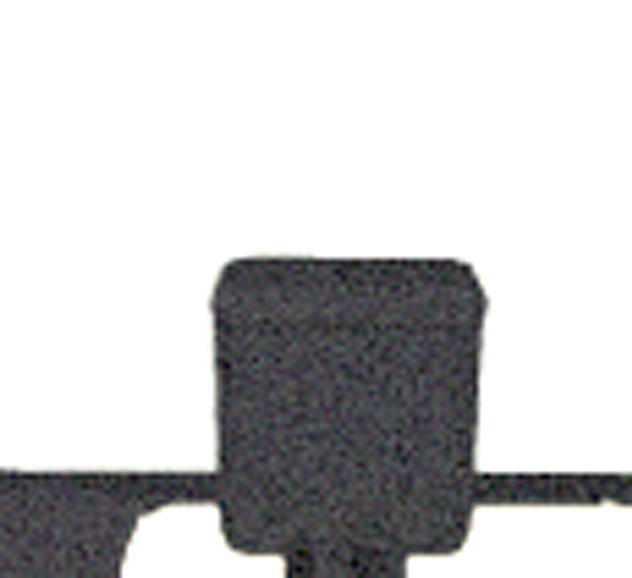

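Run:
```python
from h import *
c,P=campose('wrist',json.load(open('l1.json')));d,Q=campose('wrist',json.load(open('l2.json')))
k=lambda u,v:(225+u/6,165+v/6);g=lambda u,v:(220+u/5.5,145+v/5.5)
for u,v in [((290,235),(346,437)),((285,132),(348,325)),((290,340),(346,552))]:
    print(tri([ray(c,P,k(*u)),ray(d,Q,g(*v))]),onz(c,P,k(*u),177).round(1),onz(d,Q,g(*v),177).round(1))
for uv,z in [((217,325),186),((480,325),186),((220,500),170),((470,500),170),((346,437),177),((347,325),185),((346,552),168)]: print(uv,onz(d,Q,g(*uv),z).round(1))
```

```text
(array([709.78864532,  32.00822226, 169.81502204]), [np.float64(0.23958021812035368), np.float64(0.23958021812030106)]) [710.4  34.  177. ] [709.8  34.3 177. ]
(array([712.10364508,  49.29250482, 174.26930473]), [np.float64(0.38983686331478445), np.float64(0.389836863314931)]) [712.6  50.1 177. ] [711.8  49.8 177. ]
(array([707.51981881,  16.75430116, 174.91381393]), [np.float64(0.2776953375626708), np.float64(0.27769533756264986)]) [707.4  17.3 177. ] [707.8  17.7 177. ]
(217, 325) [695.4  54.2 186. ]
(480, 325) [728.7  50.2 186. ]
(220, 500) [691.   24.8 170. ]
(470, 500) [725.8  20.6 170. ]
(346, 437) [709.8  34.3 177. ]
(347, 325) [711.8  52.  185. ]
(346, 552) [707.5  14.1 168. ]
```

>>> {"api": "step_arm", "payload": {
  "rows": [
    [25,3.5,2,0,0.004,0],
    [25,0,0,0,0,0],
    [0,0,0,0,0,0]
  ]
}}

```text
t: 16.02
eef_pos: [710.6, 35.5, 220.0]
tcp_rot: [0.027, 1.563, -0.09]
ft_force: [-0.7, 0.2, 0.9]
opening: 0.004
```

Run:
```python
from h import *
snap('l3');plan([(709,36,205)],rot=down(-.12-np.pi/2))
im=cv2.imread('pics/l3.png')[120:270,200:360]
cv2.imwrite('pics/l3b.png',cv2.resize(np.clip(im.astype(float)*3,0,255).astype(np.uint8),None,fx=4,fy=4,interpolation=cv2.INTER_CUBIC))
```

```text
t 16.075 p [711.1  35.5 221.4] tool axes cols
 [[ 0.01   0.117  0.993]
 [-0.001  0.993 -0.117]
 [-1.     0.     0.01 ]] F [ 0.2 -0.   0.8] op 0.2
(709, 36, 205) total tool [16.4  0.3 -2.3] n 1 per row [16.4  0.3 -2.3]
rotvec tool [ 0.0022  0.0097 -0.0004]
```

View pics/l3b.png

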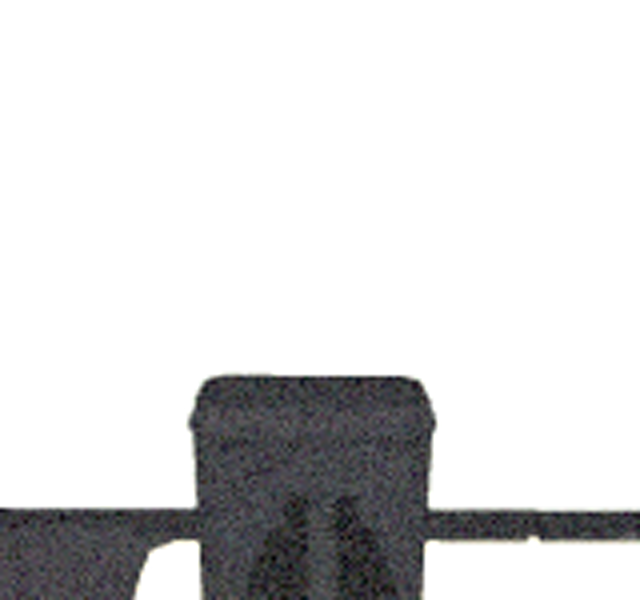

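>>> {"api": "step_arm", "payload": {
  "rows": [
    [12,0,-2,0.002,0.009,0],
    [8,0,0,0,0,0],
    [6,0,0,0,0,0]
  ]
}}

```text
t: 16.45
eef_pos: [710.3, 36.4, 198.8]
tcp_rot: [0.36, 1.564, 0.241]
ft_force: [-0.6, 3.8, 7.0]
opening: 0.007
```

>>> {"api": "step_arm", "payload": {
  "rows": [
    [7,0,0,0,0.005,0],
    [7,0,0,0,0,0],
    [7,0,0,0,0,0]
  ]
}}

```text
t: 16.82
eef_pos: [710.9, 38.5, 180.9]
tcp_rot: [0.848, 1.563, 0.728]
ft_force: [-4.3, 2.2, 9.5]
opening: 0.007
```

Run:
```python
from h import *
plan([(709,36,164)],rot=down(-.12-np.pi/2))
```

```text
t 16.825 p [710.9  38.5 180.9] tool axes cols
 [[ 0.006  0.119  0.993]
 [ 0.005  0.993 -0.119]
 [-1.     0.006  0.005]] F [-4.3  2.2  9.5] op 0.7
(709, 36, 164) total tool [16.9 -2.8 -1.7] n 1 per row [16.9 -2.8 -1.7]
rotvec tool [ 0.0008  0.0049 -0.0056]
```

>>> {"api": "step_arm", "payload": {
  "rows": [
    [6,-1.5,-1,0,0.004,-0.004],
    [6,-1,0,0,0,0]
  ]
}}

```text
t: 17.08
eef_pos: [710.9, 38.0, 172.1]
tcp_rot: [0.63, 1.563, 0.511]
ft_force: [-6.0, 3.9, 11.4]
opening: 0.007
```

>>> {"api": "step_arm", "payload": {
  "rows": [
    [4,0,0,0,0,0],
    [2,0,0,0,0,0]
  ]
}}

```text
t: 17.32
eef_pos: [710.8, 38.1, 168.8]
tcp_rot: [0.472, 1.562, 0.353]
ft_force: [-5.2, -0.9, 10.7]
opening: 0.006
```

>>> {"api": "step_arm", "payload": {
  "rows": [
    [3,0,0,0,0,0],
    [3,0,0,0,0,0]
  ]
}}

```text
t: 17.58
eef_pos: [710.8, 37.8, 165.7]
tcp_rot: [0.342, 1.561, 0.224]
ft_force: [-4.3, -0.2, 11.1]
opening: 0.003
```

>>> {"api": "step_arm", "payload": {
  "rows": [
    [3,0,0,0,0,0]
  ]
}}

```text
t: 17.7
eef_pos: [710.7, 37.6, 164.1]
tcp_rot: [0.29, 1.56, 0.172]
ft_force: [-5.0, -1.3, 10.2]
opening: 0.003
```

>>> {"api": "step_arm", "payload": {
  "rows": [
    [3,0,0,0,0,0]
  ]
}}

```text
t: 17.82
eef_pos: [710.7, 37.4, 162.8]
tcp_rot: [0.239, 1.559, 0.121]
ft_force: [-7.2, -0.5, 15.9]
opening: 0.003
```

>>> {"api": "step_arm", "payload": {
  "rows": [
    [3,0,0,0,0,0]
  ]
}}

```text
t: 17.95
eef_pos: [710.7, 37.3, 161.9]
tcp_rot: [0.2, 1.558, 0.082]
ft_force: [-6.5, -0.7, 15.1]
opening: 0.004
```

Run:
```python
from h import *
snap('l4');plan([(709,36,164)],rot=down(-.12-np.pi/2))
im=cv2.imread('pics/l4.png')[120:300,180:380]
cv2.imwrite('pics/l4b.png',cv2.resize(np.clip(im.astype(float)*3,0,255).astype(np.uint8),None,fx=3.5,fy=3.3,interpolation=cv2.INTER_CUBIC))
```

```text
t 18.0 p [710.7  37.3 161.7] tool axes cols
 [[ 0.013  0.118  0.993]
 [ 0.001  0.993 -0.118]
 [-1.     0.003  0.013]] F [-7.4 -0.6 14.6] op 0.4
(709, 36, 164) total tool [-2.3 -1.5 -1.5] n 1 per row [-2.3 -1.5 -1.5]
rotvec tool [ 0.0022  0.0128 -0.0026]
```

View pics/l4b.png

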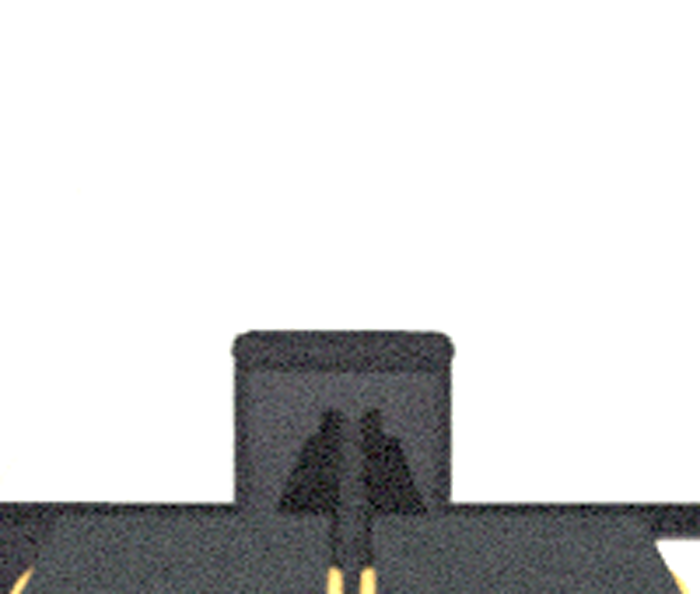

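>>> {"api": "step_arm", "payload": {
  "rows": [
    [2.5,0,0,0,0,0]
  ]
}}

```text
t: 18.12
eef_pos: [710.7, 37.2, 161.3]
tcp_rot: [0.169, 1.557, 0.052]
ft_force: [-7.4, 0.3, 12.9]
opening: 0.008
```

Run:
```python
from h import *
for i in range(8):
    im=env.read_camera('scene' if i%2 else 'top');s=env.state();print(round(s['t'],2),s['eef_pos'].round(2),s['ft_force'].round(1),np.abs(s['qvel']).max().round(4))
    if i<2: cv2.imwrite('pics/f%d.png'%i,im[:,:,::-1])
crop('pics/f1.png','pics/f1a.png',190,180,330,285,5);crop('pics/f0.png','pics/f0a.png',150,90,400,280,3)
```

```text
18.18 [710.59  37.14 161.13] [-6.8 -0.5 12.2] 0.0025
18.23 [710.65  37.14 161.12] [-4.8 -0.1 12.8] 0.0015
18.27 [710.62  37.11 161.04] [-5.6 -0.1 12.2] 0.0018
18.32 [710.62  37.12 161.02] [-6.7 -0.2 12.3] 0.0012
18.38 [710.63  37.11 161.05] [-6.1  0.4 11.6] 0.0017
18.43 [710.62  37.13 161.04] [-6.  -0.8 11.5] 0.0009
18.48 [710.64  37.12 161.06] [-6.5 -1.6 11.6] 0.0013
18.52 [710.63  37.13 161.  ] [-5.6 -0.7 13.2] 0.0021
```

View pics/f1a.png

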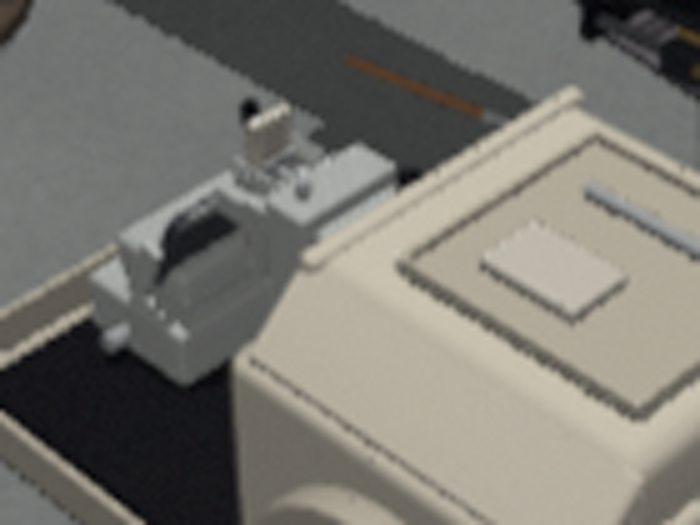

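View pics/f0a.png

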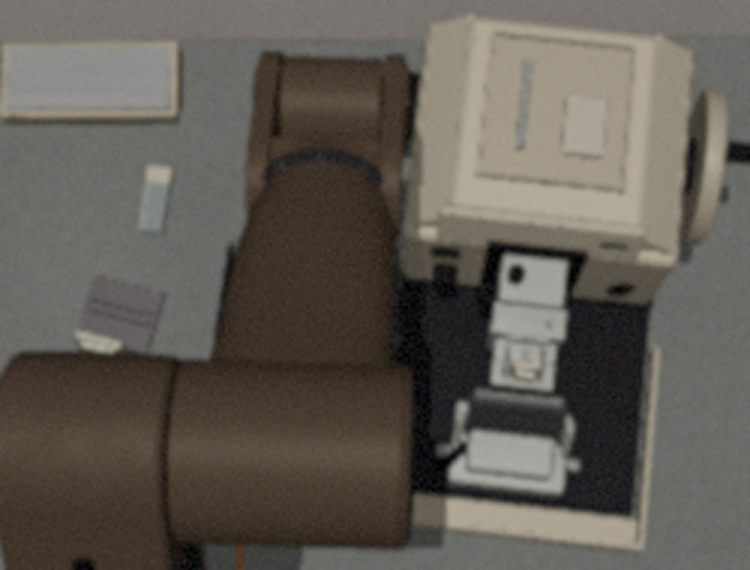

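Run:
```python
from h import *
env.job_done();s=env.state();print(s['t'],s['eef_pos'].round(2),s['ft_force'].round(1))
```

```text
the job is handed in; nothing more can be done
the job is handed in; nothing more can be done
```

The matching block is home in the clamp with its wax side out. The trim lever is held down at about the third click, and I handed the job in at 18.5 s. No verdict was reported, so everything below comes from my own readings.

**Block:** I took it from the first slot (the -x end of the rack) and slid it down until it stopped on the clamp floor. I let go, then pressed its top with closed fingers. It met about 25 N at a height of about 205 mm, which is where a block that is fully home should be. The pictures show it upright, square and between the lips.

**Lever:** I pressed the paddle down about 42 mm. The force jumped by about 5 N near the predicted height of the third click. The last readings were steady at about 12 N, with the fingertips at about 136 mm. From the geometry I estimate 0.49 to 0.51 rad; I could not read the lever angle directly.

**Checks that disagreed or are incomplete:**
- **Clamp heights:** working these out from the first two close views gave values 10 to 15 mm too low. I relied on a third view and on the known part sizes instead.
- **Force past the click:** it settled from about 15 N to 12 N while the fingers stayed still.
- **Side force:** a load of about 6 N along the paddle remained.
- **Other blocks and bench items:** in the last top view the arm hid part of the rack and some of the bench, so I did not check all of them again. I felt no contact away from the block, clamp and paddle.

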